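# Set out the vise and the wheel flange for the next cut

### The arm

A 7-joint arm with a two-finger parallel gripper is mounted at the origin on the work surface. World frame = base frame: x ahead of the robot, y to its left, z up, the work surface at z = 0. Lengths are in m, angles in rad, forces in N, time in s.
With the tool pointing down it reaches from about 0.4 to 0.9 m from the base axis. Payload 5.5 kg.
Tool frame: the origin (TCP) lies at the very end of the fingers, on their centre line; the grasp point (between the pads) lies 19 mm behind it; y points along the fingers, z is the direction in which the jaws open and shut, and the axes are right-handed (so a half turn about y gives the same grasp; the last joint's range is limited). The gripper opens to 85 mm and grips with 20 to 120 N. Pads are 22 mm wide; open, the fingers measure 114 mm over their backs; the gripper's body (76 mm by 85 mm) begins 54 mm behind the grasp point. The pads swing forward as they close: fully open they stand 13 mm farther back than shut.
Start: joints at [1.433, 0.501, -0.427, 1.55, 0.221, 1.138, -0.21], TCP at [0.254, -0.598, 0.231] pointing down, gripper open.
Joint ranges: [-2.88, 2.88], [-0.31, 2.03], [-1.54, 1.56], [0.2, 2.42], [-1.41, 4.55], [0.19, 2.02], [-2.57, 2.57]. Speed limits (rad/s): [2.57, 2.57, 3.14, 3.14, 3.14, 3.14, 3.14].

### API

Orientations are given as a unit quaternion [w, x, y, z].
In Python, from workcell import get_state, grab_frame, close_job gives the robot as it stands.
- The arm moves only by the tool play_rows, never from a script. Its argument "commands" is a list of rows, each a list of 7 numbers: the opening, from 0 (shut) to 1 (fully open), then the shift along the tool's x, y, z scaled (see below), then the turn, a rotation vector about the tool's x, y, z scaled (see below). A call has exactly 5 rows; each row is the pose to reach, as a shift and turn from the pose commanded when the call began, along the tool's axes at that moment; what a row does not reach only later rows make up. The controller multiplies each number of a shift by 0.4 m and each number of a turn by 90 degrees. A row lasts 1/8 s, in which the tool goes at most 62.5 mm and 10.7 degrees, less where a joint would pass 70% of its speed; a pose out of reach is approached as far as the arm can. A call with a number of a shift or a turn outside -1 to 1 is refused whole. A call with a gripper value outside its range is refused whole. The fingers move at their own pace and stop on an object; "squeeze" is the grip in N (left out, the last holds). Time passes only in rows, so rows that repeat a pose let the fingers close, or fill a call up. It gives the time, the measured TCP pose, the force and the opening at its end, in the units of the state.
- get_state(): the state, without advancing time (a new reading comes with each control period).
- grab_frame(name): name is "scene" or "top" or "wrist"; returns a dict with "image" (384x512x3 uint8, red, green, blue), "intrinsics" (3x3 intrinsics, pixels), "rvec" (rotation vector, rad) and "tvec" (3), from world to camera coordinates, as OpenCV has them; the wrist camera has in their place "hand_eye" (4x4, takes a point from camera to tool coordinates, whose origin is the TCP and whose axes are the tool frame's). Camera axes: x right, y down, z forward; pixel columns grow to the right and rows downward; lengths in m; the calibration is good to about 2 mm. A picture is of the moment at which its call begins: read the wrist's pose just before it. There is no depth.
- close_job(): hands the job in, once; it reports no verdict.
The state is a dict: "t": time; "joints": joint angles; "joint_velocities": joint speeds; "joint_torque": joint torques, N m; "position": TCP position; "tcp_rot": TCP orientation; "contact_force": force on the tool from outside, world axes, zero at the start; "ft_torque": the same for the moment, N m; "finger_gap": opening from 0.0 (shut) to 1.0 (fully open).
Only numpy, scipy, OpenCV 4.12 (cv2) and the standard library are available. Lean on these libraries where they do the work, as an engineer would, in place of code of your own. Each camera call takes 0.05 s, during which the arm holds its last target. There are 200 camera calls.

### The job

Set up the bench for the next cut. In the vise, set the blue packing block on the bed in the middle of the gap between the two jaws, square to them, and stand the brass slug centrally on top of the block; on the green mat, lay the steel flange hub-up in the middle and slip the copper ring over its hub so that it lies flat on the flange. Stand the red length stop upright on the bench beside the mat, its near face about 2 cm outside the mat's white-striped edge and level with the middle of that edge, and do not knock over the amber oil bottle.

Things in the scene. Friction and masses are not known exactly. Their poses are not given: they have to be found in the camera images.
- vise: Fixed open steel vise; jaws do not move. Origin on the bench under the middle of the jaw gap. Bed 152 (x) by 90 mm (y), top 25 mm above the bench. Two jaws 36 mm thick (x), 90 mm long (y), tops 60 mm above the bench, face each other across an 80 mm gap along x (faces at x = -40, +40 mm); the gap is open at both ends in y. Screw and cross-handle reach x = +140 mm, 52 mm high.
- mat: Fixed green mat, 100 by 100 mm, 4 mm thick, turned up to 0.3 rad; it and the vise swap sides of the bench. Origin at the centre of its underside, on the bench. A white stripe 10 mm wide runs just inside its +y edge, always the left edge as seen from the robot.
- packing: Loose blue packing block, 50 by 50 mm, 26 mm high, 0.2 kg. Origin at the centre of its underside, z up, x and y square to its sides.
- slug: Loose brass slug, a plain upright cylinder 40 mm in diameter and 34 mm high, 0.35 kg. Origin at the centre of its underside, z up.
- flange: Loose steel wheel flange: a disc 66 mm in diameter and 10 mm thick with a hub 30 mm in diameter on top, 30 mm high overall, 0.35 kg; a black dot on the hub. It starts hub up. Origin at the centre of the disc's underside, z up along the hub.
- ring: Loose copper ring lying flat: outer diameter 60 mm, inner diameter 46 mm, 16 mm high, 0.14 kg. Origin at the centre of its underside, z up.
- stop: Loose red length stop, an upright block 36 by 36 mm and 40 mm high with a black dot on top, 0.2 kg. Origin at the centre of its underside, z up, x and y square to its sides.
- oil: Bystander: amber oil bottle with a black cap, 56 mm in diameter, 140 mm high, standing at the left of the bench; not to be knocked over. Origin at the centre of its underside, z up.
Things that resemble listed ones, but are neither listed nor needed, are in the scene too. Of the things shaped like the slug, the brass one is meant.

How it is judged:
At the end, for the whole second after the job is handed in: Block on vise bed, 12 mm each way of gap middle, square to 0.2 rad; slug on it, centres within 10 mm; flange on mat within 12 mm of its centre, ring flat round hub; stop on bench, 73-103 mm from mat centre to the striped side, 15 mm sideways. All upright (0.1 rad), at rest, released (x of packing in the frame of vise between -0.012 and 0.012 m and y of packing in the frame of vise between -0.012 and 0.012 m and z of packing in the frame of vise between 0.021 and 0.029 m and (angle between the x axis of packing and the x axis of vise, either way round below 0.2 rad or angle between the x axis of packing and the x axis of vise, either way round above 1.37 rad) and horizontal distance between slug and packing below 0.01 m and z of slug in the frame of packing between 0.022 and 0.03 m and horizontal distance between flange and mat below 0.012 m and z of flange in the frame of mat between 0.001 and 0.007 m and horizontal distance between ring and flange below 0.0095 m and z of ring in the frame of flange between 0.007 and 0.013 m and x of stop in the frame of mat between -0.015 and 0.015 m and y of stop in the frame of mat between 0.073 and 0.103 m and height (world z) of stop between -0.003 and 0.003 m and angle between each of packing, slug, flange, ring, stop's own z axis and vertical below 0.1 rad and linear speed of each of packing, slug, flange, ring, stop below 0.02 m/s); the robot touches nothing.
It fails at once if the oil bottle is knocked over (angle between oil's own z axis and vertical above 0.5 rad).
It also fails if it takes over 118 s, if anything falls off the work surface, if the arm or the gripper's body presses on something with over 40 N, if the wrist force passes 120 N, or if a joint passes its speed limit or range.

## Working session

There is one attempt and no reset: what is moved stays moved. The work goes in short steps, Python scripts to look and compute and a tool call to move; the robot and the scene stay as the last step left them, time stands still between calls to the robot, and variables do not carry over. Pictures are saved under pics/ and viewed, about 12 in all and at most 16, crops included, and the job is handed in when it is done.

Besides the shell and the picture viewer there is one more tool, called by a JSON object that holds its "name" and its "arguments", one argument or row to a line. play_rows: Moves the arm, as the interface text tells. Shifts and turns lie within -1 to 1; 1 stands for 0.4 m of shift or 90 degrees of turn. Its arguments: {"type":"object","properties":{"commands":{"type":"array","items":{"type":"array","items":{"type":"number","minimum":-1,"maximum":1}}},"squeeze":{"type":"number"}},"required":["commands"]}

```bash
mkdir -p pics; ls
python3 - <<'E'
from workcell import get_state, grab_frame
import cv2,numpy as np
print(get_state())
for n in ("scene","top"):
    f=grab_frame(n); cv2.imwrite(f"pics/{n}0.png",f["image"][:,:,::-1]); print(n,f["intrinsics"],f["rvec"],f["tvec"])
    np.savez(f"{n}.npz",**f)
f=grab_frame("wrist");print(f["hand_eye"],f["intrinsics"])
E
```

```text
pics
{'t': 0.0, 'joints': array([ 1.43320934,  0.50183952, -0.42682078,  1.55146504,  0.22078855,
        1.13829712, -0.21028032]), 'joint_velocities': array([-0.00032821, -0.00134858, -0.00021834, -0.00022338,  0.00244312,
       -0.000259  , -0.00069328]), 'joint_torque': array([ 1.14843457e-03, -5.69515872e+01, -5.81589326e+00, -2.80940545e+01,
        1.07295180e-02,  1.21440148e-02, -1.18382249e-05]), 'position': array([ 0.25329928, -0.59785311,  0.23026093]), 'tcp_rot': array([ 0.14068007, -0.14089439,  0.69363064, -0.69226759]), 'contact_force': array([0.37443585, 0.11276723, 0.3297703 ]), 'ft_torque': array([-0.04815656, -0.01244477,  0.03495053]), 'finger_gap': 0.9990488350244545}
scene [[373.2848966    0.         259.8022766 ]
 [  0.         373.2848966  193.32686123]
 [  0.           0.           1.        ]] [ 2.36436877  0.56302512 -0.22360564] [-0.48142516 -0.06760832  1.07037507]
top [[419.89138458   0.         260.72579515]
 [  0.         419.89138458 186.07281779]
 [  0.           0.           1.        ]] [ 2.18594064 -2.19841926  0.06772193] [0.11002755 0.46868831 0.99311865]
[[ 3.80031254e-04  9.65883414e-01  2.58977000e-01 -6.66524995e-02]
 [-3.76542681e-05 -2.58977005e-01  9.65883487e-01 -1.42957479e-01]
 [ 9.99999927e-01 -3.76817502e-04 -6.20497228e-05 -2.65801392e-04]
 [ 0.00000000e+00  0.00000000e+00  0.00000000e+00  1.00000000e+00]] [[286.98584974   0.         255.55138921]
 [  0.         286.98584974 191.21191738]
 [  0.           0.           1.        ]]
```

View pics/top0.png

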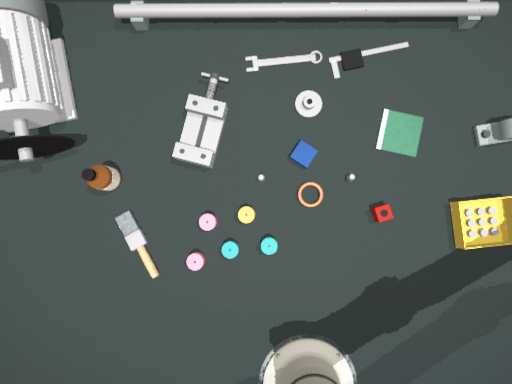

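View pics/scene0.png

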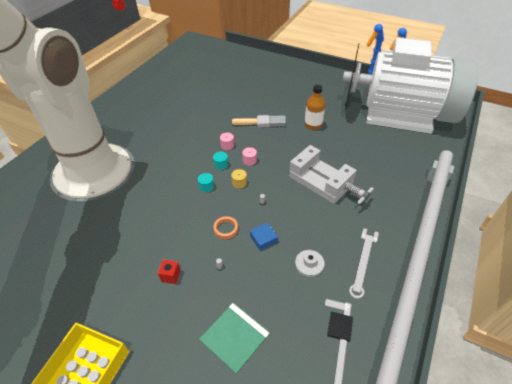

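Top view: vise near (200,130), mat (400,132) with its stripe on the left, blue block (304,154), flange (309,103), ring (310,195), red stop (383,212), oil bottle (100,178). The slug-shaped candidates are yellow (246,215), pink (207,222) and (195,261), and teal (230,250) and (269,246). The yellow one fits brass, and I'll confirm it in a crop.

```bash
cat > h.py <<'E'
import cv2,numpy as np
from scipy.spatial.transform import Rotation as R
def ray(f,uv,z):
    K=f["intrinsics"];Rm=cv2.Rodrigues(np.array(f["rvec"],float))[0];t=np.array(f["tvec"],float).ravel()
    uv=np.atleast_2d(np.array(uv,float)); d=np.c_[uv,np.ones(len(uv))]@np.linalg.inv(K).T@Rm
    c=-Rm.T@t; return (c+d*((z-c[2])/d[:,2])[:,None])[:,:2]
def proj(f,P):
    return cv2.projectPoints(np.array(P,float).reshape(-1,3),np.array(f["rvec"],float),np.array(f["tvec"],float),f["intrinsics"],None)[0][:,0]
def comps(m,amin=30,amax=6000):
    m=cv2.morphologyEx(m.astype(np.uint8),cv2.MORPH_OPEN,np.ones((2,2)))
    n,l,s,c=cv2.connectedComponentsWithStats(m)
    return [(c[i],s[i],l==i) for i in range(1,n) if amin<s[i][4]<amax]
def masks(im):
    h=cv2.cvtColor(im,cv2.COLOR_RGB2HSV).astype(int);H,S,V=h[...,0],h[...,1],h[...,2]
    return dict(blue=(H>100)&(H<125)&(S>130)&(V>50),yellow=(H>17)&(H<32)&(S>110)&(V>90),red=((H<5)|(H>175))&(S>150)&(V>70),
     copper=(H>=4)&(H<16)&(S>110)&(V>110),green=(H>65)&(H<88)&(S>80)&(V>60),white=(S<70)&(V>95))
E
python3 - <<'E'
from h import *
for n in("top","scene"):
    f=dict(np.load(n+".npz"));m=masks(f["image"]);print(n, "cam", -cv2.Rodrigues(f["rvec"])[0].T@f["tvec"].ravel())
    for k in m:
        for c,s,mm in comps(m[k],40 if k!="white" else 60):
            rc=cv2.minAreaRect(np.argwhere(mm)[:,::-1].astype(np.float32))
            print(k,c.round(1),s,"z0",ray(f,c,0)[0].round(3),"z.03",ray(f,c,.03)[0].round(3),"rect",np.round(rc[1],1),round(rc[2],1))
f=dict(np.load("top.npz"));im=f["image"][:,:,::-1]
a=cv2.resize(im[70:280,165:365],None,fx=3,fy=2.8,interpolation=cv2.INTER_CUBIC)
cv2.imwrite("pics/crop1.png",a)
E
```

```text
top cam [0.40931739 0.1096936  1.01906134]
blue [304.3 154.6] [291 141  28  28 446] z0 [0.546 0.   ] z.03 [0.542 0.004] rect [20.8 21.4] 33.7
yellow [482.3 223.5] [ 451  197   61   54 2223] z0 [ 0.376 -0.429] z.03 [ 0.377 -0.413] rect [49.1 61. ] 84.0
red [382.3 213.8] [372 205  22  18 244] z0 [ 0.401 -0.187] z.03 [ 0.401 -0.178] rect [16.1 18.3] 71.6
copper [101.4 177.9] [ 88 166  25  24 398] z0 [0.492 0.495] z.03 [0.49  0.483] rect [23. 24.] 90.0
green [403.  134.3] [ 383  112   41   46 1418] z0 [ 0.595 -0.242] z.03 [ 0.59  -0.232] rect [35.2 40.8] 11.8
white [385.7  49.4] [362  42  49  16 329] z0 [ 0.808 -0.205] z.03 [ 0.796 -0.195] rect [ 6.8 49. ] 78.1
white [283.4  61. ] [246  51  78  22 760] z0 [0.78  0.049] z.03 [0.769 0.051] rect [16.4 77.3] 85.5
white [336.2  66.3] [329  56  14  24 211] z0 [ 0.766 -0.081] z.03 [ 0.755 -0.075] rect [23. 13.] 90.0
white [203.1 127.2] [ 173   73   57   97 3129] z0 [0.615 0.248] z.03 [0.609 0.244] rect [43.7 94.4] 14.9
white [309.4 104.4] [296  91  28  28 629] z0 [ 0.671 -0.014] z.03 [ 0.663 -0.01 ] rect [27. 27.] 90.0
white [383.2 129.7] [377 
[... 2272 characters left out ...]
  6.3] [290   0  20  19 205] z0 [0.086 1.288] z.03 [0.113 1.218] rect [18. 19.] 90.0
white [226.8 228.4] [219 223  16  11 126] z0 [ 0.451 -0.006] z.03 [ 0.464 -0.024] rect [10. 15.] 90.0
white [ 87.6 355.7] [ 77 349  21  15 170] z0 [ 0.363 -0.393] z.03 [ 0.379 -0.395] rect [20.7 10.3] 24.4
white [103.5 363.1] [ 99 358  10  11  86] z0 [ 0.4   -0.389] z.03 [ 0.415 -0.392] rect [10.  9.] 90.0
white [ 72.2 366.7] [ 67 362  11  10  92] z0 [ 0.351 -0.421] z.03 [ 0.368 -0.423] rect [ 9. 10.] 90.0
white [ 89.  374.6] [ 79 367  21  16 186] z0 [ 0.39  -0.417] z.03 [ 0.405 -0.419] rect [21.5 10.3] 24.4
white [ 63.4 380.3] [ 58 377  11   7  68] z0 [ 0.354 -0.447] z.03 [ 0.371 -0.447] rect [ 6. 10.] 90.0
```

View pics/crop1.png

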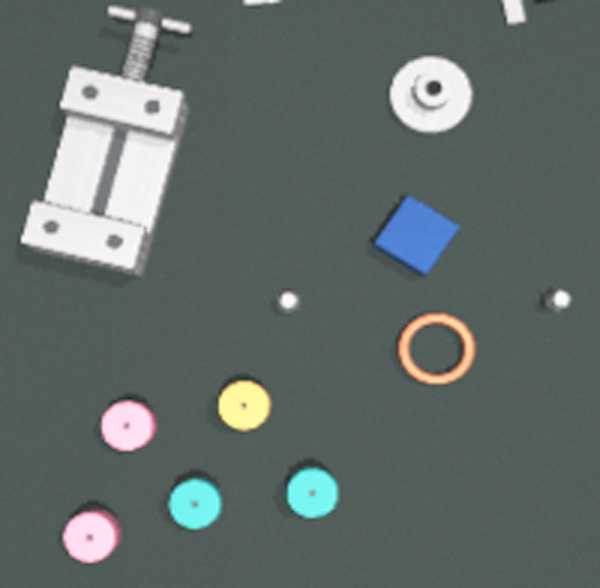

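The enlarged crop shows the one yellow (brass) cylinder at top-image (246,215). The pink and teal ones are decoys, so yellow is the slug. Next I'll measure precisely.

Run:
```python
from h import *
f=dict(np.load("top.npz"));im=f["image"];h=cv2.cvtColor(im,cv2.COLOR_RGB2HSV)
def roi(name,c,r,cond,z,k=4):
    u0,v0=c[0]-r,c[1]-r
    p=cv2.resize(im[v0:v0+2*r,u0:u0+2*r],None,fx=k,fy=k,interpolation=cv2.INTER_CUBIC)
    hs=cv2.cvtColor(p,cv2.COLOR_RGB2HSV).astype(int);m=cond(hs[...,0],hs[...,1],hs[...,2]).astype(np.uint8)
    cs=[x for x in cv2.findContours(m,cv2.RETR_EXTERNAL,cv2.CHAIN_APPROX_NONE)[0] if cv2.contourArea(x)>60]
    for x in sorted(cs,key=cv2.contourArea)[-5:]:
        pt=(x[:,0]+.5)/k-.5+[u0,v0]; w=ray(f,pt,z).astype(np.float32)*1000
        rc=cv2.minAreaRect(w); e=cv2.fitEllipse(w)
        print(name,"rect",np.round(rc[0],1),np.round(rc[1],1),round(rc[2],1),"ell",np.round(e[0],1),np.round(e[1],1))
    return p,hs
p,hs=roi("blue",(304,154),22,lambda H,S,V:(H>100)&(H<125)&(S>130),.026)
print("blueV",[int(x) for x in np.percentile(hs[...,2][(hs[...,0]>100)&(hs[...,0]<125)&(hs[...,1]>130)],[5,15,30,50,90])])
for t in (100,130,150): roi("blueV%d"%t,(304,154),22,lambda H,S,V:(H>100)&(H<125)&(S>130)&(V>t),.026)
p,hs=roi("slug",(246,215),14,lambda H,S,V:(H>15)&(H<35)&(S>60)&(V>90),.034)
for t in (150,200,230): roi("slugV%d"%t,(246,215),14,lambda H,S,V:(H>15)&(H<35)&(S>60)&(V>t),.034)
roi("ring",(310,195),20,lambda H,S,V:((H<18))&(S>80)&(V>110),.016)
roi("red",(383,213),18,lambda H,S,V:((H<6)|(H>174))&(S>140)&(V>60),.04)
for t in (110,140,170,200): roi("redV%d"%t,(383,213),18,lambda H,S,V:((H<6)|(H>174))&(S>140)&(V>t),.04)
roi("flangeDisc",(309,104),20,lambda H,S,V:(S<70)&(V>110),.010)
roi("flangeDot",(309,104),8,lambda H,S,V:(V<100),.030)
roi("mat",(400,132),34,lambda H,S,V:((H>65)&(H<88)&(S>80)&(V>60))|((S<70)&(V>130)),.004)
roi("stripe",(384,130),24,lambda H,S,V:((S<70)&(V>130)),.004)
for c in ((195,103),(216,108),(182,151),(203,156)): roi("hole",c,5,lambda H,S,V:(V<150),.06,8)
roi("peg",(262,178),8,lambda H,S,V:(V>100),.02);roi("peg",(351,177),8,lambda H,S,V:(V>100),.02)
q=im[85:175,165:235];a=cv2.resize(q,None,fx=8,fy=6.5,interpolation=cv2.INTER_CUBIC);cv2.imwrite("pics/vise.png",a[:,:,::-1])
s=get=None
from workcell import get_state
s=get_state();Rm=R.from_quat(np.roll(s["tcp_rot"],-1)).as_matrix();print(Rm.round(3))
```

```text
blue rect [545.2   5.8] [50.1 52. ] 56.0 ell [545.3   5.8] [57.3 59.7]
blueV [144, 193, 209, 211, 216]
blueV100 rect [545.6   5.8] [50.2 51.5] 56.6 ell [545.5   5.7] [57.5 59.1]
blueV130 rect [545.9   5.1] [49.6 50.2] 56.4 ell [545.8   5.2] [57.2 57.9]
blueV150 rect [546.    4.8] [49.2 49.6] 56.4 ell [545.9   4.9] [56.7 57.3]
slug rect [401.7 142.3] [41.5 42.6] 89.7 ell [402.2 142.3] [41.7 42.5]
slugV150 rect [401.7 142.3] [40.4 41.5] 89.7 ell [402.  142.3] [40.6 41.1]
slugV200 rect [402.  142.3] [39.3 39.2] 44.7 ell [402.1 142.3] [38.9 39.6]
slugV230 rect [402.  142.6] [37.5 38.5] 89.7 ell [402.1 142.5] [37.9 38.4]
ring rect [449.3 -10.6] [61.  61.1] 89.4 ell [449.4 -10.5] [61.  61.6]
red rect [ 403.8 -173.6] [38.1 44.8] 16.4 ell [ 404.1 -173.9] [41.6 50.9]
redV110 rect [ 404.5 -176.8] [37.8 38.1] 17.2 ell [ 404.4 -177.1] [41.7 43.2]
redV140 rect [ 404.3 -177.8] [37.  36.3] 17.3 ell [ 404.2 -177.8] [41.2 41.9]
redV170 rect [ 404.1 -178.1] [36.2 35.7] 17.2 ell [ 404.  -178.2] [40.7 41.3]
redV200 rect [ 403.9 -178.2] [35.2 34.3] 17.0 ell [ 403.9 -178.3] [39.3 40. ]
flangeDisc rect [671.1  -9.9] [68.3 68.5] 89.7 ell [671.1  -9.7] [68.2 69.1]
flangeDot rect [671.6  -9.4] [9.6 9.7] 89.3 ell [671.5  -9.6] [ 9.5 10.2]
mat rect [ 599.4 -230.9] [101.5 104.5] 77.1 ell [ 599.3 -230.8] [114.6 122. ]
stripe rect [ 608.7 -190. ] [ 15.1 104.5] 77.1 ell [ 608.4 -190.1] [ 14.8 152.1]
hole rect [661.3 259.6] [10.2  9.1] 62.9 ell [661.2 259.5] [ 9.  10.2]
hole rect [648.8 211.5] [9.4 9.3] 5.1 ell [648.9 211.3] [ 9.5 10. ]
hole rect [549.1 288.8] [8.8 9.1] 45.2 ell [549.3 288.9] [8.5 9.1]
hole rect [536.9 240.3] [9.5 8.7] 63.1 ell [537.1 240.2] [8.8 9.9]
peg rect [489.7 106.9] [19.1 19.1] 89.7 ell [490.  106.6] [18.7 19.6]
peg rect [ 489.5 -109.3] [17.3 20.8] 48.2 ell [ 489.7 -108.8] [17.5 21.7]
[[-0.921 -0.001  0.39 ]
 [-0.39   0.001 -0.921]
 [-0.    -1.    -0.001]]
```

View pics/vise.png

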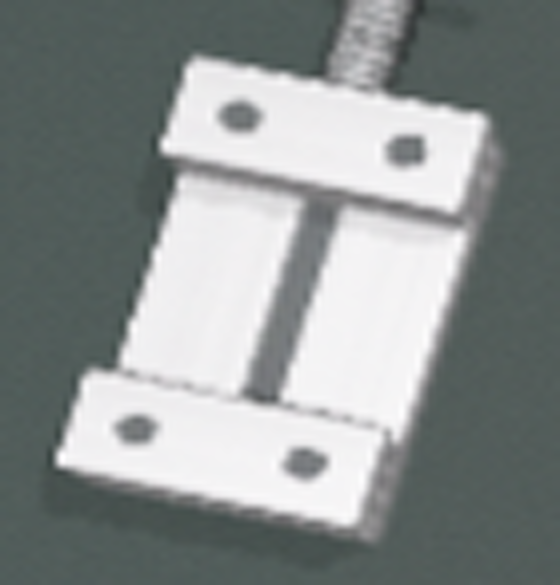

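The vise crop shows the four jaw-top holes, and their mean gives the vise centre at (599.0, 250.0) mm with yaw -14.5°. The mat is at (599.4, -230.9) with yaw -12.9°. Now a planning helper.

```bash
cat > plan.py <<'E'
# usage: plan.py x,y,z,ang ...  (mm, deg of tool z axis) ; prints shift(3)+turn(3) for successive calls
import sys
from h import *
from workcell import get_state
def Rt(a):
    a=np.radians(a); z=np.array([np.cos(a),np.sin(a),0]); y=np.array([0,0,-1.]); return np.c_[np.cross(y,z),y,z]
s=get_state();p=np.array(s["position"]);Rm=R.from_quat(np.roll(s["tcp_rot"],-1)).as_matrix()
print("t",round(s["t"],2),"p",(p*1000).round(1),"ang",np.degrees(np.arctan2(Rm[1,2],Rm[0,2])).round(1),"tilt",np.degrees(np.arccos(-Rm[2,1])).round(2),"gap",round(s["finger_gap"],3),"F",np.round(s["contact_force"],1),"j",np.round(s["joints"],2))
for a in sys.argv[1:]:
    x,y,z,g=map(float,a.split(","));q=np.array([x,y,z])/1000;T=Rt(g)
    sh=Rm.T@(q-p)/.4;tu=R.from_matrix(Rm.T@T).as_rotvec()/(np.pi/2)
    print(a,"->",(sh).round(4).tolist(),tu.round(4).tolist());p,Rm=q,T
E
python3 plan.py 350,-400,230,-25 450,-200,200,18 545.9,4.9,150,56.4 545.9,4.9,60,56.4 545.9,4.9,2,56.4
```

```text
t 0.15 p [ 253.4 -598.   230.5] ang -67.0 tilt 0.09 gap 1.002 F [ 0.2  0.7 -0.2] j [ 1.43  0.5  -0.43  1.55  0.22  1.14 -0.21]
350,-400,230,-25 -> [-0.4156, 0.0018, -0.3615] [0.0009, -0.4671, -0.0004]
450,-200,200,18 -> [-0.5588, 0.075, 0.0153] [0.0, -0.4778, 0.0]
545.9,4.9,150,56.4 -> [-0.4131, 0.125, 0.3863] [0.0, -0.4267, 0.0]
545.9,4.9,60,56.4 -> [0.0, 0.225, 0.0] [0.0, 0.0, 0.0]
545.9,4.9,2,56.4 -> [0.0, 0.145, 0.0] [0.0, 0.0, 0.0]
```

{"name": "play_rows", "arguments": {
  "commands": [
    [1,-0.2,0,-0.18,0,-0.1,0],
    [1,-0.4156,0,-0.3615,0,-0.3,0],
    [1,-0.4156,0,-0.3615,0,-0.467,0],
    [1,-0.4156,0,-0.3615,0,-0.467,0],
    [1,-0.4156,0,-0.3615,0,-0.467,0]
  ],
  "squeeze": 60
}}

```text
t: 0.78
position: [0.3521, -0.3973, 0.2315]
tcp_rot: [0.382, -0.382, 0.595, -0.595]
contact_force: [-0.4, -0.6, 1.2]
finger_gap: 1.0
```

{"name": "play_rows", "arguments": {
  "commands": [
    [1,-0.5588,0.075,0.0153,0,-0.478,0],
    [1,-0.5588,0.075,0.0153,0,-0.478,0],
    [1,-0.5588,0.075,0.0153,0,-0.478,0],
    [1,-0.5588,0.075,0.0153,0,-0.478,0],
    [1,-0.5588,0.075,0.0153,0,-0.478,0]
  ]
}}

```text
t: 1.4
position: [0.4513, -0.1981, 0.2011]
tcp_rot: [0.574, -0.573, 0.414, -0.414]
contact_force: [0.8, -0.6, -0.9]
finger_gap: 1.002
```

```bash
python3 plan.py 545.9,4.9,150,56.4 545.9,4.9,60,56.4 545.9,4.9,2,56.4
```

```text
t 1.4 p [ 451.3 -198.1  201.1] ang 18.3 tilt 0.09 gap 1.002 F [ 0.8 -0.6 -0.9] j [ 1.12  0.35 -0.9   1.96  0.32  0.99  0.39]
545.9,4.9,150,56.4 -> [-0.4077, 0.1285, 0.3835] [-0.0008, -0.4237, -0.0006]
545.9,4.9,60,56.4 -> [0.0, 0.225, 0.0] [0.0, 0.0, 0.0]
545.9,4.9,2,56.4 -> [0.0, 0.145, 0.0] [0.0, 0.0, 0.0]
```

{"name": "play_rows", "arguments": {
  "commands": [
    [1,-0.4077,0.1285,0.3835,0,-0.424,0],
    [1,-0.4077,0.1285,0.3835,0,-0.424,0],
    [1,-0.4077,0.1285,0.3835,0,-0.424,0],
    [1,-0.4077,0.1285,0.3835,0,-0.424,0],
    [1,-0.4077,0.1285,0.3835,0,-0.424,0]
  ]
}}

```text
t: 2.02
position: [0.5464, 0.0041, 0.149]
tcp_rot: [0.677, -0.676, 0.206, -0.205]
contact_force: [-0.7, -1.2, -1.0]
finger_gap: 1.002
```

```bash
python3 plan.py 545.9,4.9,60,56.4 545.9,4.9,2,56.4
```

```text
t 2.02 p [546.4   4.1 149. ] ang 56.3 tilt 0.14 gap 1.002 F [-0.7 -1.2 -1. ] j [ 0.69  0.58 -0.98  1.87  0.57  1.    0.45]
545.9,4.9,60,56.4 -> [-0.0017, 0.2226, 0.0006] [-0.0009, -0.0016, -0.0012]
545.9,4.9,2,56.4 -> [0.0, 0.145, 0.0] [0.0, 0.0, 0.0]
```

{"name": "play_rows", "arguments": {
  "commands": [
    [1,-0.002,0.12,0,0,0,0],
    [1,-0.002,0.24,0,0,0,0],
    [1,-0.002,0.32,0,0,0,0],
    [1,-0.002,0.3665,0,0,0,0],
    [1,-0.002,0.3665,0,0,0,0]
  ]
}}

```text
t: 2.65
position: [0.5444, 0.0007, 0.0024]
tcp_rot: [-0.676, 0.677, -0.207, 0.206]
contact_force: [0.2, 1.0, 0.0]
finger_gap: 0.999
```

{"name": "play_rows", "arguments": {
  "commands": [
    [0,0,0,0,0,0,0],
    [0,0,0,0,0,0,0],
    [0,0,0,0,0,0,0],
    [0,0,0,0,0,0,0],
    [0,0,0,0,0,0,0]
  ]
}}

```text
t: 3.28
position: [0.5467, 0.0027, 0.0051]
tcp_rot: [0.677, -0.676, 0.205, -0.207]
contact_force: [-0.4, -0.7, 5.1]
finger_gap: 0.573
```

{"name": "play_rows", "arguments": {
  "commands": [
    [0,0,0,0,0,0,0],
    [0,0,-0.1,0,0,0,0],
    [0,0,-0.2,0,0,0,0],
    [0,0,-0.3,0,0,0,0],
    [0,0,-0.3,0,0,0,0]
  ]
}}

```text
t: 3.9
position: [0.5475, 0.0027, 0.1268]
tcp_rot: [0.677, -0.676, 0.203, -0.208]
contact_force: [0.2, 0.8, -2.5]
finger_gap: 0.571
```

```bash
python3 plan.py 599,250,120,75.5 599,250,60,75.5 599,250,29,75.5
python3 - <<'E'
from h import *
from workcell import grab_frame
a=np.hstack([grab_frame(n)["image"] for n in("top","wrist")]);cv2.imwrite("pics/g1.png",cv2.resize(a,(800,300),interpolation=cv2.INTER_AREA)[:,:,::-1])
E
```

```text
t 3.9 p [547.5   2.7 126.8] ang 56.2 tilt 0.38 gap 0.571 F [ 0.2  0.8 -2.5] j [ 0.67  0.61 -0.95  1.89  0.61  0.95  0.42]
599,250,120,75.5 -> [-0.2374, 0.0173, 0.5851] [-0.0012, -0.2148, 0.0041]
599,250,60,75.5 -> [0.0, 0.15, 0.0] [0.0, 0.0, 0.0]
599,250,29,75.5 -> [0.0, 0.0775, 0.0] [0.0, 0.0, 0.0]
```

View pics/g1.png

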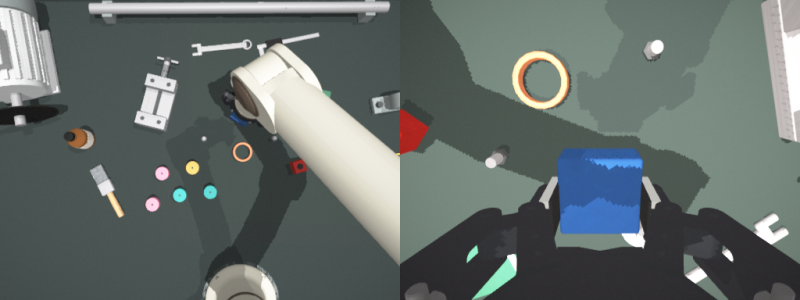

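The block is held level, with the gap at 0.571 (about 49 mm) and square between the fingers. Moving it over the vise.

{"name": "play_rows", "arguments": {
  "commands": [
    [0,-0.06,0,0.146,0,-0.05,0],
    [0,-0.12,0,0.29,0,-0.1,0],
    [0,-0.18,0,0.44,0,-0.16,0],
    [0,-0.235,0.0173,0.5851,0,-0.2148,0],
    [0,-0.235,0.0173,0.5851,0,-0.2148,0]
  ]
}}

```text
t: 4.62
position: [0.594, 0.2567, 0.1144]
tcp_rot: [0.703, -0.701, 0.087, -0.084]
contact_force: [-0.8, -0.8, -3.3]
finger_gap: 0.574
```

{"name": "play_rows", "arguments": {
  "commands": [
    [0,0,0,0,0,0,0],
    [0,0,0,0,0,0,0],
    [0,0,0,0,0,0,0],
    [0,0,0,0,0,0,0],
    [0,0,0,0,0,0,0]
  ]
}}

```text
t: 5.25
position: [0.5975, 0.2486, 0.1166]
tcp_rot: [-0.701, 0.701, -0.089, 0.09]
contact_force: [-0.2, -0.3, -2.7]
finger_gap: 0.572
```

```bash
python3 plan.py 600.8,249.5,60,75.5 600.8,249.5,30.5,75.5
python3 - <<'E'
from h import *
from workcell import grab_frame
a=np.hstack([grab_frame(n)["image"] for n in("scene","wrist")]);cv2.imwrite("pics/g2.png",cv2.resize(a,(800,300),interpolation=cv2.INTER_AREA)[:,:,::-1])
E
```

```text
t 5.25 p [597.5 248.6 116.6] ang 75.5 tilt 0.03 gap 0.572 F [-0.2 -0.3 -2.7] j [ 0.2   0.8  -0.95  1.64  0.72  1.09  0.36]
600.8,249.5,60,75.5 -> [0.0073, 0.1416, 0.0042] [-0.0, -0.0005, 0.0003]
600.8,249.5,30.5,75.5 -> [0.0, 0.0738, 0.0] [0.0, 0.0, 0.0]
```

View pics/g2.png

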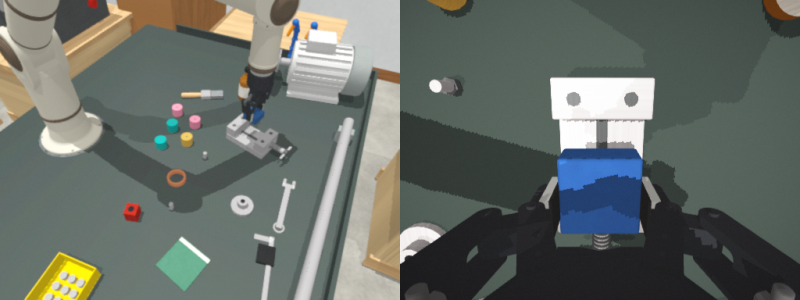

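```bash
cat >> h.py <<'E'
def wray(f,s,uv,z):
    X=np.array(f["hand_eye"]);Rm=R.from_quat(np.roll(s["tcp_rot"],-1)).as_matrix();p=np.array(s["position"])
    uv=np.atleast_2d(np.array(uv,float));d=np.c_[uv,np.ones(len(uv))]@np.linalg.inv(f["intrinsics"]).T@X[:3,:3].T@Rm.T
    c=p+Rm@X[:3,3]; return (c+d*((z-c[2])/d[:,2])[:,None])[:,:2]
E
python3 - <<'E'
from h import *
from workcell import grab_frame,get_state
s=get_state();f=grab_frame("wrist");im=f["image"]
for c in((221,127),(296,126)):
    u,v=c;p=cv2.resize(im[v-11:v+11,u-13:u+13],None,fx=4,fy=4,interpolation=cv2.INTER_CUBIC).max(2)
    ys,xs=np.where(p<150);q=((xs.mean()+.5)/4-.5+u-13,(ys.mean()+.5)/4-.5+v-11);print(q,len(xs)/16,wray(f,s,q,.06)*1000)
m=masks(im)["blue"];c=max(comps(m),key=lambda c:c[1][4]);print(c[0],c[1])
print("world",s["position"])
E
```

```text
(np.float64(227.64398734177215), np.float64(124.2389240506329)) 4.9375 [[536.63268499 246.15742016]]
(np.float64(295.4296647230321), np.float64(126.79078319639544)) 235.8125 [[549.80534649 290.23995473]]Traceback (most recent call last):
  File "<stdin>", line 7, in <module>
ValueError: max() iterable argument is empty
```

{"name": "play_rows", "arguments": {
  "commands": [
    [0,0.008,0.06,0.006,0,0,0],
    [0,0.008,0.12,0.006,0,0,0],
    [0,0.008,0.16,0.006,0,0,0],
    [0,0.008,0.19,0.006,0,0,0],
    [0,0.008,0.19,0.006,0,0,0]
  ]
}}

```text
t: 6.02
position: [0.6001, 0.2505, 0.039]
tcp_rot: [-0.701, 0.702, -0.09, 0.088]
contact_force: [0.2, -0.1, -1.4]
finger_gap: 0.568
```

{"name": "play_rows", "arguments": {
  "commands": [
    [0,0,0,0,0,0,0],
    [0,0,0,0,0,0,0],
    [0,0,0,0,0,0,0],
    [0,0,0,0,0,0,0],
    [0,0,0,0,0,0,0]
  ]
}}

```text
t: 6.65
position: [0.601, 0.2507, 0.0405]
tcp_rot: [0.701, -0.701, 0.089, -0.089]
contact_force: [0.3, 0.2, -1.9]
finger_gap: 0.57
```

```bash
python3 plan.py 600.8,250,30.5,75.5
```

```text
t 6.65 p [601.  250.7  40.5] ang 75.5 tilt 0.01 gap 0.57 F [ 0.3  0.2 -1.9] j [ 0.15  0.89 -0.88  1.66  0.8   0.99  0.31]
600.8,250,30.5,75.5 -> [-0.0001, 0.025, -0.0018] [-0.0, 0.0, 0.0001]
```

{"name": "play_rows", "arguments": {
  "commands": [
    [0,0,0.01,0,0,0,0],
    [0,0,0.02,0,0,0,0],
    [0,0,0.025,0,0,0,0],
    [0,0,0.025,0,0,0,0],
    [0,0,0.025,0,0,0,0]
  ]
}}

```text
t: 7.28
position: [0.6009, 0.2508, 0.0303]
tcp_rot: [0.701, -0.701, 0.089, -0.089]
contact_force: [-1.8, -1.2, -1.6]
finger_gap: 0.565
```

```bash
python3 plan.py
```

```text
t 7.28 p [600.9 250.8  30.3] ang 75.5 tilt 0.01 gap 0.565 F [-1.8 -1.2 -1.6] j [ 0.15  0.9  -0.87  1.66  0.81  0.98  0.3 ]
```

{"name": "play_rows", "arguments": {
  "commands": [
    [0,0,0.003,0,0,0,0],
    [0,0,0.003,0,0,0,0],
    [1,0,0.003,0,0,0,0],
    [1,0,0.003,0,0,0,0],
    [1,0,0.003,0,0,0,0]
  ]
}}

```text
t: 7.9
position: [0.6011, 0.2509, 0.0291]
tcp_rot: [0.702, -0.701, 0.089, -0.089]
contact_force: [-0.3, -0.7, -0.2]
finger_gap: 0.995
```

{"name": "play_rows", "arguments": {
  "commands": [
    [1,0,0,0,0,0,0],
    [1,0,-0.1,0,0,0,0],
    [1,0,-0.2,0,0,0,0],
    [1,0,-0.25,0,0,0,0],
    [1,0,-0.25,0,0,0,0]
  ]
}}

```text
t: 8.52
position: [0.6018, 0.2511, 0.1304]
tcp_rot: [0.702, -0.701, 0.088, -0.09]
contact_force: [-0.4, 0.6, -0.2]
finger_gap: 1.003
```

```bash
python3 plan.py 402,142.3,130,75.5 402,142.3,12,75.5
python3 - <<'E'
from h import *
from workcell import grab_frame,get_state
s=get_state();f=grab_frame("wrist");im=f["image"];np.savez("w1.npz",**f)
cv2.imwrite("pics/g3.png",im[:,:,::-1])
E
```

```text
t 8.53 p [601.8 251.1 130.4] ang 75.5 tilt 0.15 gap 1.003 F [-0.4  0.6 -0.2] j [ 0.2   0.79 -0.96  1.62  0.7   1.11  0.37]
402,142.3,130,75.5 -> [-0.4155, -0.0004, -0.3885] [-0.0008, -0.0, 0.0015]
402,142.3,12,75.5 -> [0.0, 0.295, 0.0] [0.0, 0.0, 0.0]
```

View pics/g3.png

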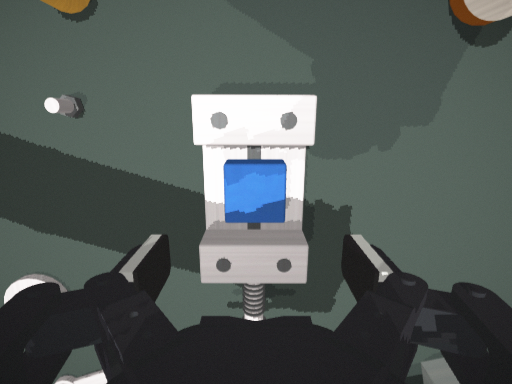

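The block sits square on the bed between the jaws: top face about (225–286, 160–222) px, jaw holes at (219,120), (290,120), (224,265), (284,265). I'll compute its offset.

Run:
```python
from h import *
from workcell import get_state
s=get_state();f=dict(np.load("w1.npz"));im=f["image"]
hc=[]
for u,v in((219,120),(290,120),(224,265),(284,265)):
    p=im[v-10:v+11,u-10:u+11].max(2).astype(int);ys,xs=np.where(p<(150 if v<200 else 100));q=(xs.mean()+u-10,ys.mean()+v-10);hc.append(wray(f,s,q,.06)[0]*1000)
print(np.round(hc,1),np.mean(hc,0).round(1))
h=cv2.cvtColor(im,cv2.COLOR_RGB2HSV).astype(int)
for t in(90,150,190):
    m=(h[...,0]>100)&(h[...,0]<125)&(h[...,1]>130)&(h[...,2]>t);l=max(comps(m,200),key=lambda c:c[1][4])[2]
    w=wray(f,s,np.argwhere(l)[:,::-1],.051)*1000;rc=cv2.minAreaRect(w.astype(np.float32));print(t,np.round(rc[0],1),np.round(rc[1],1),round(rc[2],1))
```

```text
[[  nan   nan]
 [549.2 289.9]
 [647.4 211.7]
 [660.  259.8]] [nan nan]
90 [597.4 252.3] [48.7 51.3] 75.5
150 [598.5 252. ] [48.6 47.3] 75.5
190 [594.8 252.8] [48.6 39. ] 76.5<stdin>:6: RuntimeWarning: Mean of empty slice.
  ret = ret.dtype.type(ret / rcount)
```

{"name": "play_rows", "arguments": {
  "commands": [
    [1,-0.1,0,-0.1,0,0,0],
    [1,-0.2,0,-0.19,0,0,0],
    [1,-0.3,0,-0.28,0,0,0],
    [1,-0.4155,0,-0.3885,0,0,0],
    [1,-0.4155,0,-0.3885,0,0,0]
  ]
}}

```text
t: 9.2
position: [0.3943, 0.1369, 0.1261]
tcp_rot: [-0.699, 0.704, -0.092, 0.087]
contact_force: [-0.2, -0.6, -0.3]
finger_gap: 0.999
```

{"name": "play_rows", "arguments": {
  "commands": [
    [1,0,0,0,0,0,0],
    [1,0,0,0,0,0,0],
    [1,0,0,0,0,0,0],
    [1,0,0,0,0,0,0],
    [1,0,0,0,0,0,0]
  ]
}}

```text
t: 9.82
position: [0.4012, 0.1423, 0.1292]
tcp_rot: [0.702, -0.701, 0.089, -0.089]
contact_force: [-1.2, 0.8, -0.0]
finger_gap: 0.995
```

```bash
python3 plan.py 402,142.3,12,75.5;  python3 - <<'E'
from h import *
from workcell import grab_frame,get_state
s=get_state();f=grab_frame("wrist");im=f["image"];np.savez("w2.npz",**f)
h=cv2.cvtColor(im,cv2.COLOR_RGB2HSV).astype(int)
for t in(90,150,200):
    m=(h[...,0]>15)&(h[...,0]<35)&(h[...,1]>60)&(h[...,2]>t)
    for c in comps(m,300):
        w=wray(f,s,np.argwhere(c[2])[:,::-1],.034)*1000;rc=cv2.minAreaRect(w.astype(np.float32));print(t,c[0],np.round(rc[0],1),np.round(rc[1],1))
E
```

```text
t 9.82 p [401.2 142.3 129.2] ang 75.5 tilt 0.02 gap 0.995 F [-1.2  0.8 -0. ] j [ 0.58  0.47 -1.16  2.16  0.57  0.87  0.38]
402,142.3,12,75.5 -> [0.0019, 0.2929, 0.0004] [-0.0002, 0.0003, -0.0001]
90 [257.54697624 190.3887689 ] [400.8 145.6] [39.7 44.4]
150 [257.34894091 190.55183946] [400.7 145.2] [38.9 44.4]
200 [257.14426634 192.27435265] [403.  144.5] [38.9 39.7]
```

{"name": "play_rows", "arguments": {
  "commands": [
    [1,0.002,0.1,0.002,0,0,0],
    [1,0.002,0.19,0.002,0,0,0],
    [1,0.002,0.25,0.002,0,0,0],
    [1,0.002,0.293,0.002,0,0,0],
    [1,0.002,0.293,0.002,0,0,0]
  ]
}}

```text
t: 10.5
position: [0.4012, 0.1424, 0.0112]
tcp_rot: [-0.701, 0.702, -0.09, 0.088]
contact_force: [-0.1, 0.1, 0.5]
finger_gap: 1.004
```

{"name": "play_rows", "arguments": {
  "commands": [
    [1,0,0,0,0,0,0],
    [0,0,0,0,0,0,0],
    [0,0,0,0,0,0,0],
    [0,0,0,0,0,0,0],
    [0,0,0,0,0,0,0]
  ]
}}

```text
t: 11.12
position: [0.4027, 0.1427, 0.0128]
tcp_rot: [-0.701, 0.701, -0.089, 0.09]
contact_force: [-1.6, -1.2, 9.9]
finger_gap: 0.447
```

{"name": "play_rows", "arguments": {
  "commands": [
    [0,0,0,0,0,0,0],
    [0,0,0,0,0,0,0],
    [0,0,0,0,0,0,0],
    [0,0,0,0,0,0,0],
    [0,0,0,0,0,0,0]
  ]
}}

```text
t: 11.75
position: [0.4026, 0.1426, 0.0128]
tcp_rot: [-0.701, 0.701, -0.089, 0.09]
contact_force: [-2.9, -1.3, 8.9]
finger_gap: 0.447
```

```bash
python3 plan.py 402,143,140,75.5 599,251.3,140,75.5
```

```text
t 11.75 p [402.6 142.6  12.8] ang 75.5 tilt 0.08 gap 0.447 F [-2.9 -1.3  8.9] j [ 0.33  0.65 -0.88  2.22  0.86  0.66  0.14]
402,143,140,75.5 -> [-0.0014, -0.3181, 0.0005] [-0.0001, 0.0001, 0.0009]
599,251.3,140,75.5 -> [0.409, 0.0, 0.3854] [0.0, 0.0, 0.0]
```

{"name": "play_rows", "arguments": {
  "commands": [
    [0,0,-0.06,0,0,0,0],
    [0,0,-0.14,0,0,0,0],
    [0,0,-0.22,0,0,0,0],
    [0,0,-0.3181,0,0,0,0],
    [0,0,-0.3181,0,0,0,0]
  ]
}}

```text
t: 12.38
position: [0.4037, 0.1427, 0.1409]
tcp_rot: [0.702, -0.701, 0.088, -0.091]
contact_force: [0.3, -0.2, -4.3]
finger_gap: 0.446
```

{"name": "play_rows", "arguments": {
  "commands": [
    [0,0.09,0,0.09,0,0,0],
    [0,0.19,0,0.18,0,0,0],
    [0,0.29,0,0.27,0,0,0],
    [0,0.409,0,0.385,0,0,0],
    [0,0.409,0,0.385,0,0,0]
  ]
}}

```text
t: 13.0
position: [0.6012, 0.2525, 0.1361]
tcp_rot: [0.702, -0.701, 0.09, -0.089]
contact_force: [-1.1, -0.1, -5.2]
finger_gap: 0.445
```

{"name": "play_rows", "arguments": {
  "commands": [
    [0,0,0,0,0,0,0],
    [0,0,0,0,0,0,0],
    [0,0,0,0,0,0,0],
    [0,0,0,0,0,0,0],
    [0,0,0,0,0,0,0]
  ]
}}

```text
t: 13.62
position: [0.5991, 0.2502, 0.1396]
tcp_rot: [-0.701, 0.702, -0.089, 0.09]
contact_force: [-1.1, -0.2, -3.9]
finger_gap: 0.45
```

```bash
python3 plan.py 598.9,251.3,75,75.5 598.9,251.3,64.5,75.5;  python3 - <<'E'
from h import *
from workcell import grab_frame
cv2.imwrite("pics/g4.png",grab_frame("wrist")["image"][:,:,::-1])
E
```

```text
t 13.62 p [599.1 250.2 139.6] ang 75.5 tilt 0.04 gap 0.45 F [-1.1 -0.2 -3.9] j [ 0.2   0.77 -0.96  1.62  0.69  1.12  0.38]
598.9,251.3,75,75.5 -> [-0.0013, 0.1614, 0.0025] [0.0001, -0.0002, 0.0004]
598.9,251.3,64.5,75.5 -> [0.0, 0.0262, 0.0] [0.0, 0.0, 0.0]
```

View pics/g4.png

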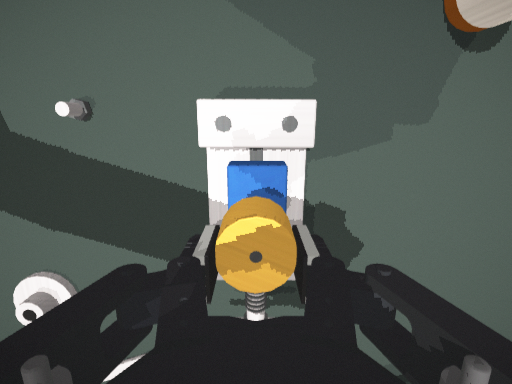

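The slug is gripped upright at about (256,245), with the block centred below it at (257,185). Lowering onto the block.

{"name": "play_rows", "arguments": {
  "commands": [
    [0,0,0.06,0.002,0,0,0],
    [0,0,0.12,0.002,0,0,0],
    [0,0,0.16,0.002,0,0,0],
    [0,0,0.174,0.002,0,0,0],
    [0,0,0.174,0.002,0,0,0]
  ]
}}

```text
t: 14.3
position: [0.599, 0.2516, 0.0691]
tcp_rot: [0.701, -0.701, 0.089, -0.089]
contact_force: [0.8, 0.1, -4.4]
finger_gap: 0.445
```

{"name": "play_rows", "arguments": {
  "commands": [
    [0,0,0,0,0,0,0],
    [0,0,0,0,0,0,0],
    [0,0,0,0,0,0,0],
    [0,0,0,0,0,0,0],
    [0,0,0,0,0,0,0]
  ]
}}

```text
t: 14.92
position: [0.5993, 0.2514, 0.0697]
tcp_rot: [0.701, -0.701, 0.089, -0.089]
contact_force: [-0.8, 0.5, -4.3]
finger_gap: 0.445
```

```bash
python3 plan.py 598.9,251.3,64,75.5
```

```text
t 14.93 p [599.3 251.4  69.7] ang 75.5 tilt 0.01 gap 0.445 F [-0.8  0.5 -4.3] j [ 0.16  0.85 -0.9   1.65  0.76  1.03  0.33]
598.9,251.3,64,75.5 -> [-0.0009, 0.0143, -0.0005] [-0.0, 0.0001, 0.0001]
```

{"name": "play_rows", "arguments": {
  "commands": [
    [0,0,0.008,0,0,0,0],
    [0,0,0.014,0,0,0,0],
    [0,0,0.014,0,0,0,0],
    [0,0,0.014,0,0,0,0],
    [0,0,0.014,0,0,0,0]
  ]
}}

```text
t: 15.55
position: [0.5992, 0.2514, 0.064]
tcp_rot: [-0.701, 0.701, -0.089, 0.089]
contact_force: [-0.2, -0.6, -2.7]
finger_gap: 0.444
```

```bash
python3 plan.py
```

```text
t 15.55 p [599.2 251.4  64. ] ang 75.5 tilt 0.01 gap 0.444 F [-0.2 -0.6 -2.7] j [ 0.16  0.86 -0.9   1.65  0.77  1.02  0.32]
```

{"name": "play_rows", "arguments": {
  "commands": [
    [0,0,0.002,0,0,0,0],
    [0,0,0.002,0,0,0,0],
    [1,0,0.002,0,0,0,0],
    [1,0,0.002,0,0,0,0],
    [1,0,0.002,0,0,0,0]
  ]
}}

```text
t: 16.18
position: [0.5995, 0.2516, 0.0632]
tcp_rot: [0.702, -0.701, 0.089, -0.089]
contact_force: [0.4, 0.3, -0.0]
finger_gap: 0.999
```

{"name": "play_rows", "arguments": {
  "commands": [
    [1,0,0,0,0,0,0],
    [1,0,-0.1,0,0,0,0],
    [1,0,-0.2,0,0,0,0],
    [1,0,-0.25,0,0,0,0],
    [1,0,-0.25,0,0,0,0]
  ]
}}

```text
t: 16.8
position: [0.6, 0.2518, 0.1644]
tcp_rot: [0.702, -0.701, 0.088, -0.09]
contact_force: [0.6, 0.2, -0.5]
finger_gap: 1.001
```

```bash
python3 plan.py 650,90,150,40 671.3,-9.7,120,17.2;  python3 - <<'E'
from h import *
from workcell import grab_frame,get_state
s=get_state();f=grab_frame("wrist");im=f["image"];cv2.imwrite("pics/g5.png",im[:,:,::-1])
h=cv2.cvtColor(im,cv2.COLOR_RGB2HSV).astype(int)
m=(h[...,0]>15)&(h[...,0]<35)&(h[...,1]>60)
for t in(90,200):
  for c in comps(m&(h[...,2]>t),300):
    w=wray(f,s,np.argwhere(c[2])[:,::-1],.085)*1000;rc=cv2.minAreaRect(w.astype(np.float32));print(t,c[0],np.round(rc[0],1),np.round(rc[1],1))
E
```

```text
t 16.8 p [600.  251.8 164.4] ang 75.5 tilt 0.15 gap 1.001 F [ 0.6  0.2 -0.5] j [ 0.21  0.75 -0.98  1.6   0.67  1.16  0.39]
650,90,150,40 -> [0.2221, 0.0361, -0.3604] [-0.0013, 0.3944, 0.0011]
671.3,-9.7,120,17.2 -> [0.2252, 0.075, -0.1194] [0.0, 0.2533, 0.0]
90 [255.437684   192.85181551] [597.1 253.2] [38.8 44.2]
200 [255.2735376  195.08579387] [599.2 253. ] [38.8 39.4]
```

View pics/g5.png

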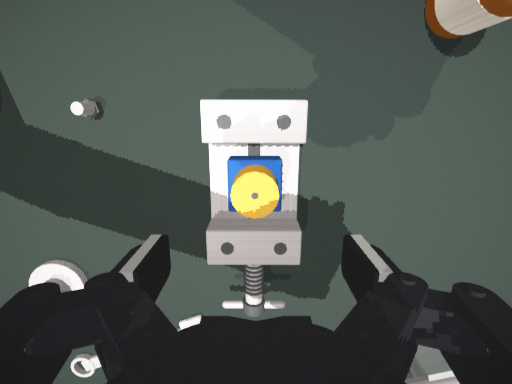

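The slug stands centrally on the block at (255,194), wrist-measured about 1 mm from the block centre. Next is the flange.

{"name": "play_rows", "arguments": {
  "commands": [
    [1,0.222,0.036,-0.36,0,0.394,0],
    [1,0.222,0.036,-0.36,0,0.394,0],
    [1,0.222,0.036,-0.36,0,0.394,0],
    [1,0.222,0.036,-0.36,0,0.394,0],
    [1,0.222,0.036,-0.36,0,0.394,0]
  ]
}}

```text
t: 17.48
position: [0.6481, 0.0888, 0.1467]
tcp_rot: [-0.64, 0.642, -0.3, 0.298]
contact_force: [-0.8, 0.9, 0.4]
finger_gap: 1.001
```

{"name": "play_rows", "arguments": {
  "commands": [
    [1,0.225,0.075,-0.119,0,0.253,0],
    [1,0.225,0.075,-0.119,0,0.253,0],
    [1,0.225,0.075,-0.119,0,0.253,0],
    [1,0.225,0.075,-0.119,0,0.253,0],
    [1,0.225,0.075,-0.119,0,0.253,0]
  ]
}}

```text
t: 18.1
position: [0.6703, -0.0068, 0.119]
tcp_rot: [0.571, -0.57, 0.418, -0.417]
contact_force: [0.2, -0.2, -0.0]
finger_gap: 1.003
```

```bash
python3 plan.py 671.3,-9.7,13,17.2;  python3 - <<'E'
from h import *
from workcell import grab_frame,get_state
s=get_state();f=grab_frame("wrist");im=f["image"];cv2.imwrite("pics/g6.png",im[:,:,::-1])
h=cv2.cvtColor(im,cv2.COLOR_RGB2HSV).astype(int)
for c in comps((h[...,1]<70)&(h[...,2]>95),300): print(c[0],c[1])
q=im[:,:,:].max(2)
for c in comps(q[150:260,200:320]<70,20,800):
  uv=c[0]+[200,150];print("dark",uv,c[1][4],wray(f,s,uv,.03)*1000)
E
```

```text
t 18.1 p [670.3  -6.8 119. ] ang 17.6 tilt 0.08 gap 1.003 F [ 0.2 -0.2 -0. ] j [ 0.46  0.74 -0.73  1.58  0.54  1.04 -0.12]
671.3,-9.7,13,17.2 -> [0.0079, 0.265, -0.0] [-0.0003, 0.0041, -0.0009]
[ 12.9642538  117.50848972] [   0   92   30   50 1119]
[497.9848643  265.95041754] [ 472  213   40   95 1916]
[ 36.31728665 236.91684902] [ 20 226  34  23 457]
[139.30531732 257.83704974] [120 235  43  48 583]
[ 79.66753022 274.29360967] [  54  262   65   31 1158]
[  7.79220779 293.83116883] [  0 285  24  24 308]
[ 72.89256198 371.15867769] [ 54 348  46  36 605]
[436.04875519 370.58195021] [413 349  48  35 964]
dark [227.95833333 165.91666667] 24 [[642.42638052  10.69075508]]
dark [256.05325444 198.33727811] 169 [[672.66796001  -8.72527254]]
```

View pics/g6.png

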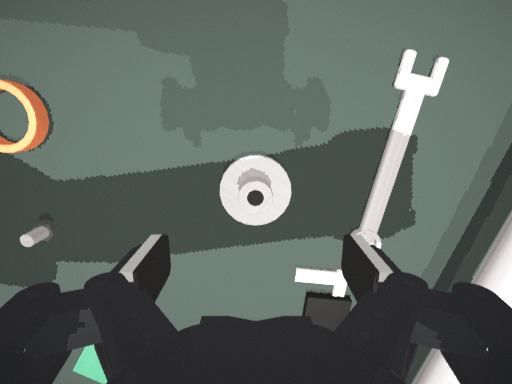

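{"name": "play_rows", "arguments": {
  "commands": [
    [1,0.007,0.1,0.001,0,0.004,0],
    [1,0.007,0.18,0.001,0,0.004,0],
    [1,0.007,0.23,0.001,0,0.004,0],
    [1,0.007,0.265,0.001,0,0.004,0],
    [1,0.007,0.265,0.001,0,0.004,0]
  ]
}}

```text
t: 18.77
position: [0.6715, -0.0119, 0.0122]
tcp_rot: [-0.568, 0.568, -0.421, 0.42]
contact_force: [-0.2, 0.5, -0.2]
finger_gap: 1.001
```

{"name": "play_rows", "arguments": {
  "commands": [
    [0.6,0,0,0,0,0,0],
    [0,0,0,0,0,0,0],
    [0,0,0,0,0,0,0],
    [0,0,0,0,0,0,0],
    [0,0,0,0,0,0,0]
  ]
}}

```text
t: 19.4
position: [0.6724, -0.0125, 0.0139]
tcp_rot: [0.568, -0.568, 0.421, -0.421]
contact_force: [-1.9, -0.3, 6.5]
finger_gap: 0.321
```

```bash
python3 plan.py 672,-9,100,17.2
```

```text
t 19.4 p [672.4 -12.5  13.9] ang 16.9 tilt 0.07 gap 0.321 F [-1.9 -0.3  6.5] j [ 0.41  0.86 -0.65  1.61  0.63  0.89 -0.18]
672,-9,100,17.2 -> [-0.0085, -0.2152, 0.0018] [-0.0006, -0.0033, 0.0005]
```

{"name": "play_rows", "arguments": {
  "commands": [
    [0,0,-0.05,0,0,0,0],
    [0,0,-0.12,0,0,0,0],
    [0,0,-0.18,0,0,0,0],
    [0,0,-0.2152,0,0,0,0],
    [0,0,-0.2152,0,0,0,0]
  ]
}}

```text
t: 20.02
position: [0.6727, -0.0123, 0.1004]
tcp_rot: [0.569, -0.568, 0.42, -0.422]
contact_force: [1.4, -0.3, -4.3]
finger_gap: 0.325
```

```bash
python3 plan.py 600.3,-233.5,100,17.2
```

```text
t 20.02 p [672.7 -12.3 100.4] ang 16.9 tilt 0.14 gap 0.325 F [ 1.4 -0.3 -4.3] j [ 0.45  0.76 -0.71  1.58  0.56  1.01 -0.13]
600.3,-233.5,100,17.2 -> [0.4763, 0.0007, -0.3341] [-0.0015, -0.0032, 0.0006]
```

{"name": "play_rows", "arguments": {
  "commands": [
    [0,0.1,0,-0.07,0,0,0],
    [0,0.22,0,-0.154,0,0,0],
    [0,0.34,0,-0.24,0,0,0],
    [0,0.4763,0,-0.3341,0,-0.003,0],
    [0,0.4763,0,-0.3341,0,-0.003,0]
  ]
}}

```text
t: 20.65
position: [0.5952, -0.243, 0.0967]
tcp_rot: [-0.564, 0.569, -0.423, 0.422]
contact_force: [0.2, 0.5, -4.2]
finger_gap: 0.324
```

{"name": "play_rows", "arguments": {
  "commands": [
    [0,0,0,0,0,0,0],
    [0,0,0,0,0,0,0],
    [0,0,0,0,0,0,0],
    [0,0,0,0,0,0,0],
    [0,0,0,0,0,0,0]
  ]
}}

```text
t: 21.28
position: [0.5997, -0.2329, 0.099]
tcp_rot: [0.569, -0.569, 0.419, -0.419]
contact_force: [-0.4, 0.7, -4.4]
finger_gap: 0.32
```

```bash
python3 plan.py 600.3,-233.5,24,17.2;  python3 - <<'E'
from h import *
from workcell import grab_frame,get_state
s=get_state();f=grab_frame("wrist");im=f["image"];cv2.imwrite("pics/g7.png",im[:,:,::-1]);np.savez("w7.npz",**f)
E
```

```text
t 21.27 p [ 599.7 -232.9   99. ] ang 17.2 tilt 0.01 gap 0.32 F [-0.4  0.7 -4.4] j [ 0.83  0.72 -0.72  1.66  0.55  0.97  0.22]
600.3,-233.5,24,17.2 -> [0.0018, 0.1874, 0.001] [-0.0001, 0.0004, 0.0]
```

View pics/g7.png

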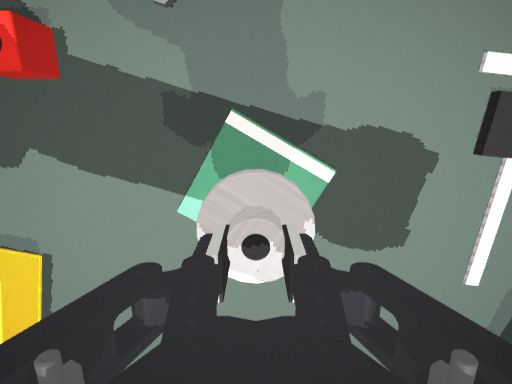

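The flange is held level, hub dot at (256,246). The mat's striped corners are visible near (232,110) and (336,171), so I'll check them against the top-camera estimate.

Run:
```python
from h import *
from workcell import get_state
s=get_state();f=dict(np.load("w7.npz"))
c=wray(f,s,[(232,109.5),(336,171),(178,211)],.004)*1000;e=c[1]-c[0];e/=np.linalg.norm(e);print(c,np.linalg.norm(c[1]-c[0]),np.linalg.norm(c[2]-c[0]),e)
print("mat centre",(c[0]+c[1])/2+50*np.array([e[1],-e[0]]), (c[1]+c[2])/2)
```

```text
[[ 562.28366088 -172.0041266 ]
 [ 659.72428342 -194.02639116]
 [ 540.68066945 -268.06726171]] 99.8982234894695 98.46225248922732 [ 0.97539895 -0.22044701]
mat centre [ 599.98162171 -231.7852065 ] [ 600.20247644 -231.04682643]
```

{"name": "play_rows", "arguments": {
  "commands": [
    [0,0.002,0.05,0.001,0,0,0],
    [0,0.002,0.1,0.001,0,0,0],
    [0,0.002,0.15,0.001,0,0,0],
    [0,0.002,0.185,0.001,0,0,0],
    [0,0.002,0.185,0.001,0,0,0]
  ]
}}

```text
t: 21.95
position: [0.5988, -0.2336, 0.0229]
tcp_rot: [-0.569, 0.569, -0.421, 0.419]
contact_force: [-0.8, -0.1, -4.3]
finger_gap: 0.322
```

{"name": "play_rows", "arguments": {
  "commands": [
    [0,0,0,0,0,0,0],
    [0,0,0,0,0,0,0],
    [0,0,0,0,0,0,0],
    [0,0,0,0,0,0,0],
    [0,0,0,0,0,0,0]
  ]
}}

```text
t: 22.58
position: [0.6002, -0.2342, 0.0251]
tcp_rot: [0.569, -0.569, 0.42, -0.42]
contact_force: [-0.4, 0.6, -4.1]
finger_gap: 0.323
```

```bash
python3 plan.py 600.3,-233.5,18,17.2
```

```text
t 22.57 p [ 600.2 -234.2   25.1] ang 17.2 tilt 0.02 gap 0.323 F [-0.4  0.6 -4.1] j [ 0.79  0.81 -0.66  1.68  0.62  0.86  0.17]
600.3,-233.5,18,17.2 -> [-0.0016, 0.0178, 0.0009] [-0.0001, -0.0002, 0.0001]
```

Mat estimates agree to about 1 mm. Lower and release.

{"name": "play_rows", "arguments": {
  "commands": [
    [0,0,0.008,0,0,0,0],
    [0,0,0.016,0,0,0,0],
    [0,0,0.018,0,0,0,0],
    [0,0,0.019,0,0,0,0],
    [0,0,0.019,0,0,0,0]
  ]
}}

```text
t: 23.2
position: [0.6, -0.2341, 0.0179]
tcp_rot: [-0.569, 0.569, -0.42, 0.42]
contact_force: [-4.8, 0.7, 6.9]
finger_gap: 0.325
```

```bash
python3 plan.py
```

```text
t 23.2 p [ 600.  -234.1   17.9] ang 17.2 tilt 0.03 gap 0.325 F [-4.8  0.7  6.9] j [ 0.78  0.82 -0.65  1.68  0.63  0.86  0.16]
```

Contact made. Open and retreat.

{"name": "play_rows", "arguments": {
  "commands": [
    [1,0,-0.001,0,0,0,0],
    [1,0,-0.001,0,0,0,0],
    [1,0,-0.001,0,0,0,0],
    [1,0,-0.001,0,0,0,0],
    [1,0,-0.001,0,0,0,0]
  ]
}}

```text
t: 23.82
position: [0.6001, -0.2341, 0.0177]
tcp_rot: [0.569, -0.569, 0.42, -0.42]
contact_force: [-0.3, -0.2, 0.2]
finger_gap: 0.997
```

{"name": "play_rows", "arguments": {
  "commands": [
    [1,0,-0.1,0,0,0,0],
    [1,0,-0.2,0,0,0,0],
    [1,0,-0.3,0,0,0,0],
    [1,0,-0.3,0,0,0,0],
    [1,0,-0.3,0,0,0,0]
  ]
}}

```text
t: 24.45
position: [0.5997, -0.2343, 0.1373]
tcp_rot: [-0.569, 0.569, -0.42, 0.42]
contact_force: [0.0, -1.1, -0.2]
finger_gap: 1.001
```

```bash
python3 plan.py 450,-10.6,130,17.2 450,-10.6,1,17.2
python3 - <<'E'
from h import *
from workcell import grab_frame,get_state
s=get_state();f=grab_frame("wrist");im=f["image"];np.savez("w8.npz",**f)
q=im.max(2)
for c in comps(q[150:260,200:320]<60,20,800):
  uv=c[0]+[200,150];print("dark",uv,c[1][4],wray(f,s,uv,.034)*1000)
E
```

```text
t 24.45 p [ 599.7 -234.3  137.3] ang 17.2 tilt 0.03 gap 1.001 F [ 0.  -1.1 -0.2] j [ 0.85  0.67 -0.74  1.64  0.51  1.04  0.24]
450,-10.6,130,17.2 -> [-0.6448, 0.0184, -0.1923] [0.0004, -0.0002, 0.0001]
450,-10.6,1,17.2 -> [0.0, 0.3225, 0.0] [0.0, 0.0, 0.0]
```

{"name": "play_rows", "arguments": {
  "commands": [
    [1,-0.15,0,-0.045,0,0,0],
    [1,-0.3,0,-0.09,0,0,0],
    [1,-0.45,0,-0.135,0,0,0],
    [1,-0.58,0.0184,-0.172,0,0,0],
    [1,-0.6448,0.0184,-0.1923,0,0,0]
  ]
}}

```text
t: 25.12
position: [0.447, -0.008, 0.1289]
tcp_rot: [-0.569, 0.57, -0.42, 0.417]
contact_force: [0.2, -0.7, 0.9]
finger_gap: 1.003
```

{"name": "play_rows", "arguments": {
  "commands": [
    [1,0,0,0,0,0,0],
    [1,0,0,0,0,0,0],
    [1,0,0,0,0,0,0],
    [1,0,0,0,0,0,0],
    [1,0,0,0,0,0,0]
  ]
}}

```text
t: 25.75
position: [0.4506, -0.0108, 0.1303]
tcp_rot: [0.569, -0.569, 0.42, -0.42]
contact_force: [0.3, -0.2, 0.2]
finger_gap: 0.996
```

```bash
python3 plan.py 450,-10.6,1,17.2
python3 - <<'E'
from h import *
from workcell import grab_frame,get_state
s=get_state();f=grab_frame("wrist");im=f["image"];np.savez("w9.npz",**f)
h=cv2.cvtColor(im,cv2.COLOR_RGB2HSV).astype(int)
for c in comps((h[...,0]<18)&(h[...,1]>80)&(h[...,2]>60),300):
  w=wray(f,s,np.argwhere(c[2])[:,::-1],.016)*1000;rc=cv2.minAreaRect(w.astype(np.float32));print(c[0],np.round(rc[0],1),np.round(rc[1],1))
a=np.hstack([np.load("w8.npz")["image"],im]);cv2.imwrite("pics/g8.png",cv2.resize(a,(800,300),interpolation=cv2.INTER_AREA)[:,:,::-1])
E
```

```text
t 25.75 p [450.6 -10.8 130.3] ang 17.1 tilt 0.01 gap 0.996 F [ 0.3 -0.2  0.2] j [ 0.72  0.39 -0.88  2.11  0.41  0.82 -0.11]
450,-10.6,1,17.2 -> [-0.0009, 0.3232, -0.0013] [-0.0001, -0.0007, -0.0001]
[255.02068558 187.19267139] [450.8  -9. ] [59.3 60.9]
[174.97127223 312.13679891] [ 409. -168.] [32.  39.5]
```

View pics/g8.png

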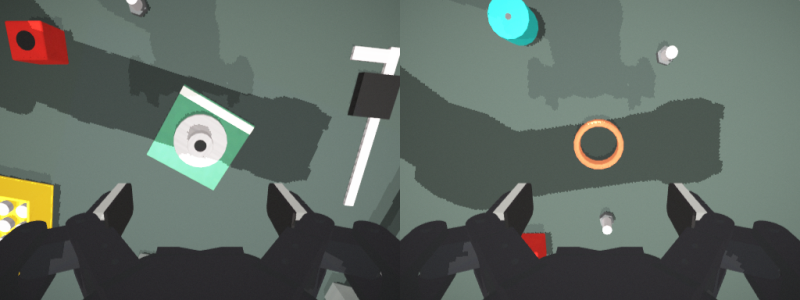

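The flange sits at the middle of the mat, dot at about (256,187) in the wrist image. The ring is centred between the fingers. Grasping the ring.

{"name": "play_rows", "arguments": {
  "commands": [
    [1,-0.002,0.1,-0.001,0,0,0],
    [1,-0.002,0.2,-0.001,0,0,0],
    [1,-0.002,0.28,-0.001,0,0,0],
    [1,-0.002,0.326,-0.001,0,0,0],
    [1,-0.002,0.326,-0.001,0,0,0]
  ]
}}

```text
t: 26.42
position: [0.4487, -0.0096, -0.0011]
tcp_rot: [-0.569, 0.57, -0.42, 0.419]
contact_force: [0.3, -0.2, 0.2]
finger_gap: 0.997
```

{"name": "play_rows", "arguments": {
  "commands": [
    [1,0,0,0,0,0,0],
    [0.7,0,0,0,0,0,0],
    [0.5,0,0,0,0,0,0],
    [0.5,0,0,0,0,0,0],
    [0.5,0,0,0,0,0,0]
  ],
  "squeeze": 40
}}

```text
t: 27.05
position: [0.4503, -0.0101, 0.0013]
tcp_rot: [-0.569, 0.569, -0.419, 0.421]
contact_force: [-4.3, -0.5, 12.3]
finger_gap: 0.686
```

```bash
python3 plan.py
python3 - <<'E'
from h import *
from plan import Rt
q=R.from_matrix(Rt(17.2)).as_quat();s=dict(position=[.5997,-.2343,.1373],tcp_rot=np.roll(q,1))
f=dict(np.load("w8.npz"));g=f["image"].max(2)[170:205,238:275];print(g.min());ys,xs=np.where(g<g.min()+40);uv=(xs.mean()+238,ys.mean()+170);print(uv,len(xs),wray(f,s,uv,.034)*1000)
E
```

```text
t 27.05 p [450.3 -10.1   1.3] ang 17.1 tilt 0.11 gap 0.686 F [-4.3 -0.5 12.3] j [ 0.51  0.61 -0.65  2.17  0.7   0.57 -0.36]
t 27.05 p [450.3 -10.1   1.3] ang 17.1 tilt 0.11 gap 0.686 F [-4.3 -0.5 12.3] j [ 0.51  0.61 -0.65  2.17  0.7   0.57 -0.36]
58
(np.float64(255.96987951807228), np.float64(186.12048192771084)) 166 [[ 599.88705456 -229.62652643]]
```

{"name": "play_rows", "arguments": {
  "commands": [
    [0.5,0,-0.04,0,0,0,0],
    [0.5,0,-0.1,0,0,0,0],
    [0.5,0,-0.18,0,0,0,0],
    [0.5,0,-0.26,0,0,0,0],
    [0.5,0,-0.26,0,0,0,0]
  ]
}}

```text
t: 27.68
position: [0.4517, -0.0101, 0.1065]
tcp_rot: [0.57, -0.568, 0.418, -0.422]
contact_force: [0.5, -0.4, -1.5]
finger_gap: 0.681
```

```bash
python3 plan.py 599.5,-230.6,105,17.2
```

```text
t 27.68 p [451.7 -10.1 106.5] ang 17.2 tilt 0.31 gap 0.681 F [ 0.5 -0.4 -1.5] j [ 0.68  0.43 -0.85  2.13  0.47  0.77 -0.17]
599.5,-230.6,105,17.2 -> [0.6358, 0.0065, 0.1902] [-0.0029, -0.0004, 0.0018]
```

{"name": "play_rows", "arguments": {
  "commands": [
    [0.5,0.13,0,0.04,0,0,0],
    [0.5,0.27,0,0.08,0,0,0],
    [0.5,0.41,0,0.12,0,0,0],
    [0.5,0.54,0.006,0.16,0,0,0],
    [0.5,0.6358,0.006,0.19,0,0,0]
  ]
}}

```text
t: 28.3
position: [0.5973, -0.2332, 0.1]
tcp_rot: [-0.568, 0.569, -0.421, 0.42]
contact_force: [0.8, 0.5, -1.6]
finger_gap: 0.675
```

{"name": "play_rows", "arguments": {
  "commands": [
    [0.5,0,0,0,0,0,0],
    [0.5,0,0,0,0,0,0],
    [0.5,0,0,0,0,0,0],
    [0.5,0,0,0,0,0,0],
    [0.5,0,0,0,0,0,0]
  ]
}}

```text
t: 28.92
position: [0.5974, -0.2299, 0.1018]
tcp_rot: [-0.569, 0.569, -0.419, 0.42]
contact_force: [-0.0, 0.4, -2.0]
finger_gap: 0.679
```

```bash
python3 plan.py 599.5,-230.6,45,17.2 599.5,-230.6,17,17.2;  python3 - <<'E'
from h import *
from workcell import grab_frame,get_state
s=get_state();f=grab_frame("wrist");im=f["image"];cv2.imwrite("pics/g9.png",im[:,:,::-1])
E
```

```text
t 28.93 p [ 597.4 -229.9  101.8] ang 17.2 tilt 0.01 gap 0.679 F [-0.   0.4 -2. ] j [ 0.83  0.71 -0.73  1.67  0.55  0.98  0.21]
599.5,-230.6,45,17.2 -> [0.0033, 0.1419, 0.0044] [0.0, 0.0004, 0.0002]
599.5,-230.6,17,17.2 -> [0.0, 0.07, 0.0] [0.0, 0.0, 0.0]
```

View pics/g9.png

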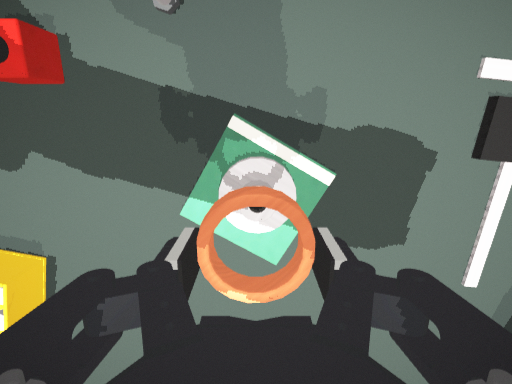

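The ring is held level at (256,244), with the hub dot in line at (257,207).

{"name": "play_rows", "arguments": {
  "commands": [
    [0.5,0.0033,0.05,0.0044,0,0,0],
    [0.5,0.0033,0.1,0.0044,0,0,0],
    [0.5,0.0033,0.142,0.0044,0,0,0],
    [0.5,0.0033,0.142,0.0044,0,0,0],
    [0.5,0.0033,0.142,0.0044,0,0,0]
  ]
}}

```text
t: 29.6
position: [0.5999, -0.2308, 0.0448]
tcp_rot: [0.569, -0.569, 0.42, -0.42]
contact_force: [0.2, -0.5, -1.4]
finger_gap: 0.679
```

{"name": "play_rows", "arguments": {
  "commands": [
    [0.5,0,0,0,0,0,0],
    [0.5,0,0,0,0,0,0],
    [0.5,0,0,0,0,0,0],
    [0.5,0,0,0,0,0,0],
    [0.5,0,0,0,0,0,0]
  ]
}}

```text
t: 30.22
position: [0.5996, -0.2311, 0.0448]
tcp_rot: [-0.569, 0.569, -0.42, 0.42]
contact_force: [-0.3, 0.3, -2.2]
finger_gap: 0.674
```

```bash
python3 plan.py 599.5,-230.6,17,17.2
```

```text
t 30.23 p [ 599.6 -231.1   44.8] ang 17.2 tilt 0.01 gap 0.674 F [-0.3  0.3 -2.2] j [ 0.8   0.79 -0.68  1.68  0.61  0.9   0.17]
599.5,-230.6,17,17.2 -> [-0.0013, 0.0696, 0.0001] [-0.0, -0.0002, 0.0001]
```

{"name": "play_rows", "arguments": {
  "commands": [
    [0.5,-0.001,0.02,0,0,0,0],
    [0.5,-0.001,0.04,0,0,0,0],
    [0.5,-0.001,0.06,0,0,0,0],
    [0.5,-0.001,0.071,0,0,0,0],
    [0.5,-0.001,0.071,0,0,0,0]
  ]
}}

```text
t: 30.85
position: [0.5995, -0.2305, 0.016]
tcp_rot: [0.569, -0.569, 0.42, -0.42]
contact_force: [0.4, 0.3, -1.1]
finger_gap: 0.678
```

```bash
python3 plan.py
```

```text
t 30.85 p [ 599.5 -230.5   16. ] ang 17.2 tilt 0.02 gap 0.678 F [ 0.4  0.3 -1.1] j [ 0.79  0.82 -0.66  1.69  0.64  0.85  0.15]
```

{"name": "play_rows", "arguments": {
  "commands": [
    [0.5,0,0.001,0,0,0,0],
    [1,0,0.001,0,0,0,0],
    [1,0,0.001,0,0,0,0],
    [1,0,0.001,0,0,0,0],
    [1,0,0.001,0,0,0,0]
  ]
}}

```text
t: 31.48
position: [0.5996, -0.2307, 0.0161]
tcp_rot: [0.569, -0.569, 0.42, -0.42]
contact_force: [-0.3, 0.8, 0.7]
finger_gap: 1.0
```

{"name": "play_rows", "arguments": {
  "commands": [
    [1,0,-0.08,0,0,0,0],
    [1,0,-0.18,0,0,0,0],
    [1,0,-0.28,0,0,0,0],
    [1,0,-0.3,0,0,0,0],
    [1,0,-0.3,0,0,0,0]
  ]
}}

```text
t: 32.1
position: [0.5996, -0.2309, 0.1363]
tcp_rot: [-0.569, 0.569, -0.419, 0.42]
contact_force: [-0.5, -1.0, 0.0]
finger_gap: 0.998
```

```bash
python3 plan.py 404.5,-177.5,130,17.2 404.5,-177.5,10,17.2
python3 - <<'E'
from h import *
from workcell import grab_frame,get_state
s=get_state();f=grab_frame("wrist");im=f["image"];cv2.imwrite("pics/g10.png",im[90:300,120:400,::-1])
E
```

```text
t 32.1 p [ 599.6 -230.9  136.3] ang 17.2 tilt 0.06 gap 0.998 F [-0.5 -1.   0. ] j [ 0.85  0.68 -0.75  1.64  0.52  1.03  0.23]
404.5,-177.5,130,17.2 -> [-0.2717, 0.0153, -0.4265] [-0.0003, -0.0002, 0.0006]
404.5,-177.5,10,17.2 -> [0.0, 0.3, 0.0] [0.0, 0.0, 0.0]
```

View pics/g10.png

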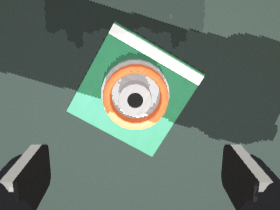

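The ring lies flat around the hub, dot central at crop (135,99). Now the stop.

{"name": "play_rows", "arguments": {
  "commands": [
    [1,-0.07,0,-0.11,0,0,0],
    [1,-0.14,0,-0.22,0,0,0],
    [1,-0.21,0.01,-0.33,0,0,0],
    [1,-0.2717,0.0153,-0.4265,0,0,0],
    [1,-0.2717,0.0153,-0.4265,0,0,0]
  ]
}}

```text
t: 32.78
position: [0.3988, -0.1763, 0.1278]
tcp_rot: [-0.568, 0.57, -0.422, 0.418]
contact_force: [0.7, -0.2, 0.5]
finger_gap: 1.001
```

{"name": "play_rows", "arguments": {
  "commands": [
    [1,0,0,0,0,0,0],
    [1,0,0,0,0,0,0],
    [1,0,0,0,0,0,0],
    [1,0,0,0,0,0,0],
    [1,0,0,0,0,0,0]
  ]
}}

```text
t: 33.4
position: [0.4046, -0.1771, 0.1298]
tcp_rot: [0.569, -0.569, 0.42, -0.42]
contact_force: [-0.1, 0.0, 0.6]
finger_gap: 1.0
```

```bash
python3 plan.py 404.3,-177.5,10,17.2
python3 - <<'E'
from h import *
from workcell import grab_frame,get_state
s=get_state();f=grab_frame("wrist");im=f["image"]
h=cv2.cvtColor(im,cv2.COLOR_RGB2HSV).astype(int)
for t in(60,120,170,200):
 for c in comps(((h[...,0]<6)|(h[...,0]>174))&(h[...,1]>140)&(h[...,2]>t),300):
  w=wray(f,s,np.argwhere(c[2])[:,::-1],.04)*1000;rc=cv2.minAreaRect(w.astype(np.float32));print(t,c[0],np.round(rc[0],1),np.round(rc[1],1),round(rc[2],1))
E
```

```text
t 33.4 p [ 404.6 -177.1  129.8] ang 17.2 tilt 0.01 gap 1.0 F [-0.1  0.   0.6] j [ 1.11  0.37 -0.88  2.13  0.4   0.81  0.29]
404.3,-177.5,10,17.2 -> [0.0007, 0.2995, -0.0011] [-0.0001, 0.0, -0.0001]
60 [255.00059207 190.74481942] [ 404.5 -174.4] [35.7 40.9] 17.2
120 [255.00059207 190.74481942] [ 404.5 -174.4] [35.7 40.9] 17.2
170 [254.8095526  190.72370012] [ 404.4 -174.4] [35.5 40.9] 17.2
200 [254.7259542  195.15648855] [ 405.3 -177.6] [34.9 34.2] 17.2
```

{"name": "play_rows", "arguments": {
  "commands": [
    [1,0,0.1,0,0,0,0],
    [1,0,0.2,0,0,0,0],
    [1,0,0.26,0,0,0,0],
    [1,0,0.2995,0,0,0,0],
    [1,0,0.2995,0,0,0,0]
  ]
}}

```text
t: 34.08
position: [0.404, -0.1769, 0.0094]
tcp_rot: [-0.569, 0.569, -0.42, 0.419]
contact_force: [-0.0, -0.2, 0.1]
finger_gap: 0.997
```

{"name": "play_rows", "arguments": {
  "commands": [
    [1,0,0,0,0,0,0],
    [0,0,0,0,0,0,0],
    [0,0,0,0,0,0,0],
    [0,0,0,0,0,0,0],
    [0,0,0,0,0,0,0]
  ]
}}

```text
t: 34.7
position: [0.4045, -0.1776, 0.0106]
tcp_rot: [-0.569, 0.569, -0.419, 0.42]
contact_force: [-1.0, -0.4, 6.0]
finger_gap: 0.415
```

```bash
python3 plan.py
```

```text
t 34.7 p [ 404.5 -177.6   10.6] ang 17.2 tilt 0.06 gap 0.415 F [-1.  -0.4  6. ] j [ 0.91  0.59 -0.66  2.19  0.67  0.58  0.05]
```

{"name": "play_rows", "arguments": {
  "commands": [
    [0,0,-0.06,0,0,0,0],
    [0,0,-0.14,0,0,0,0],
    [0,0,-0.22,0,0,0,0],
    [0,0,-0.3,0,0,0,0],
    [0,0,-0.3,0,0,0,0]
  ]
}}

```text
t: 35.33
position: [0.4057, -0.1781, 0.1318]
tcp_rot: [-0.569, 0.569, -0.418, 0.421]
contact_force: [0.0, -0.0, -2.2]
finger_gap: 0.411
```

```bash
python3 plan.py 619,-145.1,125,-12.9
```

```text
t 35.33 p [ 405.7 -178.1  131.8] ang 17.2 tilt 0.25 gap 0.411 F [ 0.  -0.  -2.2] j [ 1.12  0.37 -0.89  2.13  0.4   0.81  0.28]
619,-145.1,125,-12.9 -> [0.0783, 0.0185, 0.5338] [-0.0021, 0.3339, 0.0019]
```

{"name": "play_rows", "arguments": {
  "commands": [
    [0,0.02,0,0.13,0,0.08,0],
    [0,0.04,0.01,0.27,0,0.17,0],
    [0,0.06,0.0185,0.41,0,0.26,0],
    [0,0.0783,0.0185,0.5338,0,0.334,0],
    [0,0.0783,0.0185,0.5338,0,0.334,0]
  ]
}}

```text
t: 35.95
position: [0.6203, -0.1412, 0.1206]
tcp_rot: [0.442, -0.441, 0.553, -0.552]
contact_force: [-0.3, 0.2, -2.3]
finger_gap: 0.416
```

{"name": "play_rows", "arguments": {
  "commands": [
    [0,0,0.1,0,0,0,0],
    [0,0,0.18,0,0,0,0],
    [0,0,0.24,0,0,0,0],
    [0,0,0.24,0,0,0,0],
    [0,0,0.24,0,0,0,0]
  ]
}}

```text
t: 36.58
position: [0.6183, -0.1441, 0.0274]
tcp_rot: [-0.441, 0.44, -0.553, 0.553]
contact_force: [0.2, 0.5, -1.6]
finger_gap: 0.417
```

```bash
python3 plan.py 619.2,-145.2,11,-12.9
```

```text
t 36.58 p [ 618.3 -144.1   27.4] ang -12.9 tilt 0.07 gap 0.417 F [ 0.2  0.5 -1.6] j [ 0.61  0.77 -0.59  1.71  0.55  0.83 -0.46]
619.2,-145.2,11,-12.9 -> [0.0021, 0.0411, 0.0029] [-0.0008, 0.0003, -0.0001]
```

{"name": "play_rows", "arguments": {
  "commands": [
    [0,0.002,0.015,0.002,0,0,0],
    [0,0.002,0.03,0.002,0,0,0],
    [0,0.002,0.037,0.002,0,0,0],
    [0,0.002,0.041,0.002,0,0,0],
    [0,0.002,0.041,0.002,0,0,0]
  ]
}}

```text
t: 37.2
position: [0.6181, -0.1451, 0.0107]
tcp_rot: [-0.441, 0.441, -0.553, 0.553]
contact_force: [-2.1, -0.3, 3.1]
finger_gap: 0.415
```

```bash
python3 plan.py
```

```text
t 37.2 p [ 618.1 -145.1   10.7] ang -12.9 tilt 0.03 gap 0.415 F [-2.1 -0.3  3.1] j [ 0.6   0.8  -0.57  1.71  0.57  0.81 -0.47]
```

{"name": "play_rows", "arguments": {
  "commands": [
    [1,0,0,0,0,0,0],
    [1,0,0,0,0,0,0],
    [1,0,0,0,0,0,0],
    [1,0,0,0,0,0,0],
    [1,0,0,0,0,0,0]
  ]
}}

```text
t: 37.83
position: [0.6183, -0.145, 0.0102]
tcp_rot: [-0.441, 0.441, -0.553, 0.553]
contact_force: [0.5, 0.6, -0.2]
finger_gap: 1.001
```

{"name": "play_rows", "arguments": {
  "commands": [
    [1,0,-0.1,0,0,0,0],
    [1,0,-0.2,0,0,0,0],
    [1,0,-0.3,0,0,0,0],
    [1,0,-0.4,0,0,0,0],
    [1,0,-0.45,0,0,0,0]
  ]
}}

```text
t: 38.45
position: [0.6193, -0.145, 0.1927]
tcp_rot: [-0.442, 0.44, -0.552, 0.554]
contact_force: [1.1, -0.2, -0.1]
finger_gap: 0.996
```

```bash
python3 plan.py 480,-390,220,-35 300,-560,230,-60
```

```text
t 38.45 p [ 619.3 -145.   192.7] ang -12.9 tilt 0.19 gap 0.996 F [ 1.1 -0.2 -0.1] j [ 0.69  0.58 -0.7   1.62  0.41  1.09 -0.35]
480,-390,220,-35 -> [0.6747, -0.0688, -0.203] [-0.0021, 0.2459, -0.0003]
300,-560,230,-60 -> [0.6062, -0.025, -0.1248] [0.0, 0.2778, 0.0]
```

{"name": "play_rows", "arguments": {
  "commands": [
    [1,0.6747,-0.0688,-0.203,0,0.246,0],
    [1,0.6747,-0.0688,-0.203,0,0.246,0],
    [1,0.6747,-0.0688,-0.203,0,0.246,0],
    [1,0.6747,-0.0688,-0.203,0,0.246,0],
    [1,0.6747,-0.0688,-0.203,0,0.246,0]
  ]
}}

```text
t: 39.08
position: [0.4755, -0.3942, 0.2169]
tcp_rot: [0.324, -0.326, 0.628, -0.628]
contact_force: [0.5, 0.3, -0.2]
finger_gap: 1.0
```

{"name": "play_rows", "arguments": {
  "commands": [
    [1,0.6,-0.025,-0.125,0,0.278,0],
    [1,0.6,-0.025,-0.125,0,0.278,0],
    [1,0.6,-0.025,-0.125,0,0.278,0],
    [1,0.6,-0.025,-0.125,0,0.278,0],
    [1,0.6,-0.025,-0.125,0,0.278,0]
  ]
}}

```text
t: 39.7
position: [0.293, -0.5624, 0.2264]
tcp_rot: [0.178, -0.181, 0.684, -0.684]
contact_force: [0.3, -0.1, -0.5]
finger_gap: 1.0
```

{"name": "play_rows", "arguments": {
  "commands": [
    [1,0,0,0,0,0,0],
    [1,0,0,0,0,0,0],
    [1,0,0,0,0,0,0],
    [1,0,0,0,0,0,0],
    [1,0,0,0,0,0,0]
  ]
}}

```text
t: 40.33
position: [0.3007, -0.5577, 0.2278]
tcp_rot: [-0.183, 0.183, -0.683, 0.683]
contact_force: [0.8, 0.1, -0.6]
finger_gap: 0.997
```

```bash
python3 plan.py
python3 - <<'E'
from h import *
from workcell import grab_frame
f=grab_frame("top");im=f["image"];g=grab_frame("scene")["image"]
h=cv2.cvtColor(im,cv2.COLOR_RGB2HSV).astype(int);H,S,V=h[...,0],h[...,1],h[...,2]
def show(n,m,z,box):
    b=np.zeros(m.shape,bool);b[box[1]:box[3],box[0]:box[2]]=1
    for c in comps(m&b,20):
        rc=cv2.minAreaRect((ray(f,np.argwhere(c[2])[:,::-1],z)*1000).astype(np.float32));print(n,c[0].round(1),np.round(rc[0],1),np.round(rc[1],1),round(rc[2],1))
show("block",(H>100)&(H<125)&(S>130),.051,(165,80,240,180))
show("slug",(H>15)&(H<35)&(S>60)&(V>150),.085,(165,80,240,180))
show("ring",(H<18)&(S>70)&(V>90),.030,(370,100,430,170))
show("dot",V<80,.034,(390,120,415,145))
show("stop",((H<6)|(H>174))&(S>140)&(V>150),.04,(340,100,390,160))
a=np.hstack([cv2.resize(im[70:190,160:440],(700,300),interpolation=cv2.INTER_CUBIC)]);b=cv2.resize(g[60:384,120:400],(324,300))
cv2.imwrite("pics/fin.png",np.vstack([a,np.pad(b,((0,0),(0,700-324),(0,0)))])[:,:,::-1])
E
```

```text
t 40.33 p [ 300.7 -557.7  227.8] ang -60.0 tilt 0.01 gap 0.997 F [ 0.8  0.1 -0.6] j [ 1.36  0.48 -0.44  1.6   0.22  1.12 -0.19]
block [203.8 135.3] [594.9 246.6] [49.3 49. ] 74.9
slug [198.2 129.2] [593.7 247.1] [43.3 38.1] 44.7
ring [373.5 123.6] [ 613.7 -163.3] [14.3 41. ] 88.8
ring [402.8 131. ] [ 597.8 -230.8] [59.9 57.7] 89.7
stop [368.3 123. ] [ 615.7 -147.4] [35.1 36.6] 77.7
```

View pics/fin.png

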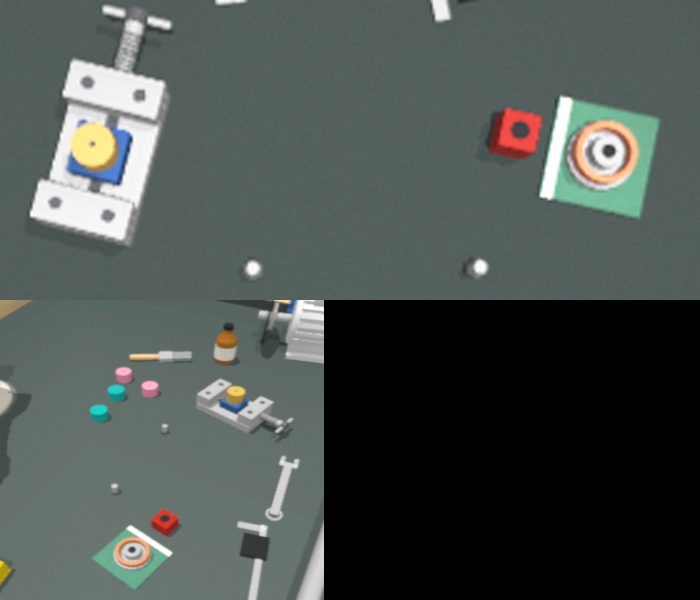

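```bash
python3 -c "
from workcell import close_job
print(close_job())"
```

```text
the job is handed in; nothing more can be done
None
```

I finished the setup and handed the job in at about 40 s of the 118 s allowed. I can't see the verdict, but my last checks put everything within tolerance.

| Item | Last check | Allowed |
|---|---|---|
| Block, from middle of the vise gap | about 1 mm (wrist camera), about 5 mm (top camera, partly covered by the slug); square to about 1° | 12 mm, 0.2 rad (about 11°) |
| Slug, from block centre | about 1–2 mm, upright | 10 mm |
| Flange, from mat centre | about 2 mm (wrist camera) | 12 mm |
| Ring, from the flange's measured position | about 2 mm; flat round the hub in the pictures | 9.5 mm |
| Stop, out from mat centre on the striped side | about 85 mm | 73–103 mm |
| Stop, sideways | about 3 mm | 15 mm |

- **Disagreement:** the wrist and top cameras differ by about 5 mm on the block. Either reading is inside the limit.
- **Failed check:** my last attempt to find the flange's hub dot from the top camera found nothing, so its position rests on the wrist camera measurement and the final picture.
- **Bystanders:** the oil bottle is still standing, and the arm is parked clear and touching nothing.

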